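# Change the batch in the air-drying crate

## Robot

A 6-joint arm with a two-finger parallel gripper is mounted at the origin on a cart in front of the work surface, level with it; the furniture and walls round the work are solid. World frame = base frame: x ahead of the robot, y to its left, z up, the work surface at z = 0. Lengths are in mm, angles in rad, forces in N, time in s.
With the tool pointing down it reaches from about 350 to 975 mm from the base axis. Payload 7.1 kg.
Tool frame: the origin (TCP) lies midway between the tips of the shut fingers; the grasp point (between the pads) lies ctrl.grip_point_offset behind it (ctrl.grip_point_offset is the distance from the TCP to the grasp point, in mm); z points along the fingers, y is the line along which they close (so a half turn about z gives the same grasp; the last joint's range is limited). The gripper opens to 88 mm and grips with 3 to 60 N. Pads are 20 mm wide; open, the fingers measure 115 mm over their backs; the gripper's body (75 mm by 178 mm) begins 61 mm behind the grasp point.
Start: joints at [1.225, 0.423, 1.63, -0, 1.089, -0.019], TCP at [200.602, 591.915, 190.075] pointing down, gripper open.
Joint ranges: [-3, 3], [-0.9, 2.11], [0.09, 2.58], [-1.31, 4.45], [0.11, 2.69], [-2.54, 2.54]. Speed limits (rad/s): [2.39, 2.39, 3.01, 3.14, 3.14, 3.14].

## Interface

Orientations are given as a rotation vector (axis times angle).
In Python, from workcell import ctrl gives the robot as it stands.
- The arm moves only by the tool apply_moves, never from a script. Its argument "targets" is a list of rows, each an object of numbers: "tx", "ty", "tz": the shift along the world's x, y, z in m; "spin": the turn about the world's z in degrees. In form: [{"tx": .., "ty": .., "tz": .., "spin": ..}, ...]. A call has exactly 8 rows; each row is the pose to reach, as a shift and turn from the pose commanded when the call began; what a row does not reach only later rows make up. A row lasts 1/10 s, in which the tool goes at most 50 mm and 8.59 degrees, less where a joint would pass 70% of its speed; a pose out of reach is approached as far as the arm can. A call with a gripper value outside its range is refused whole. "gripper" is the closure, from -1 (fully open) to 1 (shut), set as the call begins (left out, the last holds). The fingers move at their own pace and stop on an object; the grip force is fixed at half the most. Time passes only in rows, so rows that repeat a pose let the fingers close, or fill a call up. It gives the time, the measured TCP pose, the force, the opening and the grip force at its end, in the units of the state.
- ctrl.get_obs(): the state, without advancing time (a new reading comes with each control period).
- ctrl.get_image(name): name is "scene" or "top" or "wrist"; returns the picture (480x640x3 uint8, red, green, blue); there is no depth.
- ctrl.get_calibration(name): a dict with "fov_y" (degrees; the focal length in pixels is half the picture's height over the tangent of half this angle, whatever the lens; pixels are square), "cx", "cy" (the principal point, pixels), "rvec" (rotation vector, rad) and "tvec" (3), from world to camera coordinates, as OpenCV has them. Camera axes: x right, y down, z forward; pixel columns grow to the right and rows downward; lengths in mm; the calibration is good to about 2 mm. A picture is of the moment at which its call begins: read the wrist's pose just before it. get_calibration takes no time and is no camera call; for the wrist camera it gives the pose at the moment of the call.
- ctrl.close_job(): hands the job in; it is judged then, once.
Trained networks look in the newest picture that a camera, given by its name, has taken for a name from the list of things; names that differ only in an ending like _2 or _b are one class to them, and where a whole thing is asked for, a point or a joint stands for the part that bears it (a point fixed in the world has none). Each returns a list of dicts, best first, with "score" (0 to 1); they miss things now and then, are a little off and sometimes report something else, mostly with a low value. They report only what shows in the picture. A call takes as long as a camera call. They do not tell look-alikes from the thing itself.
- ctrl.outline_of(name, camera): "pixels" (480x640 bool, what is visible of it) and "box" ([left, top, right, bottom] in pixels, round what is visible of it).
- ctrl.pinpoint(name, camera): "uv" ([column, row] in pixels: a listed point, or the origin of a listed thing).
The state is a dict: "t": time; "qpos": joint angles; "qvel": joint speeds; "joint_torque": joint torques, N m; "ee_pos": TCP position; "orientation": TCP orientation; "ft_force": force on the tool from outside, world axes, zero at the start; "moment": the same for the moment, N m; "width": finger opening in mm; "grasp_force": force on a finger pad.
Only numpy, scipy, OpenCV 4.12 (cv2) and the standard library are available. Lean on these libraries where they do the work, as an engineer would, in place of code of your own. Each camera call takes 0.05 s, during which the arm holds its last target. There are 200 camera calls.

## Task

Change the batch in the drying crate for turned furniture feet. First shut the air: turn the lever of its ball valve fully across the pipe; while it is shut, take the dry tapered feet out of the crate and stand them on the plywood board, and stand all the freshly varnished bun feet in the crate, one to a cell, spigots up. When all are in, turn the lever back fully in line with the pipe to let the air on again.

Things in the scene. Friction and masses are not known exactly. Their poses are not given: they have to be found in the camera images.
- station: drying station, fixed: grey metal air box with an open plywood crate of 2 x 2 cells on it, 166 x 166 mm. Origin under its centre at worktop level. Cells 72 mm square, centred at x, y = +-38 mm; their floor is 30 mm, the top of walls and dividers 64 mm above the worktop. From its +y side at x = 55 mm a pipe runs along y, 14 mm up, through a brass ball valve to an elbow at y = 190 mm.
- air_valve_hinge (a point): point on the upright axis of the ball valve's lever, 60 mm above the worktop; at x = 55, y = 135 mm in the station's frame. Its axes are those of the station.
- air_valve_grip (a point): middle of the black grip on the valve's lever, 85 mm from the hinge axis, 74 mm above the worktop. The grip is a level bar 70 mm long (42 to 112 mm from the axis), 18 mm wide, 14 mm high (67 to 81 mm above the worktop); it stays where it is left and takes 3 to 4 N at the grip to turn.
- air_valve (a joint): angle of the valve lever (rad): 0 = shut, at its stop, lever across the pipe, pointing along the station's -x (to the robot); 1.571 = open, at its stop, lever in line with the pipe, pointing along the station's +y (away from the crate). Grows as the lever turns clockwise seen from above.
- dry_board: plain plywood board lying fixed on the worktop to the right of the vise (which is 100 mm high and stands between it and the crate), 190 mm (its x) by 75 mm (its y), 8 mm thick. Origin at the centre of its underside. The wall shelf hangs 0.39 m above the worktop, from x = 0.67 m on.
- bun_foot_0: freshly varnished bun foot of turned wood, one of up to five alike (some absent): squat round body 50 mm across, 45 mm high, with a round spigot 22 mm across and 33 mm long on top (78 mm in all). Origin at the centre of its underside, z up along the spigot. Stands loose on the right part of the worktop; 60 to 130 g.
- bun_foot_1: freshly varnished bun foot of turned wood, one of up to five alike (some absent): squat round body 50 mm across, 45 mm high, with a round spigot 22 mm across and 33 mm long on top (78 mm in all). Origin at the centre of its underside, z up along the spigot. Stands loose on the right part of the worktop; 60 to 130 g.
- bun_foot_2: freshly varnished bun foot of turned wood, one of up to five alike (some absent): squat round body 50 mm across, 45 mm high, with a round spigot 22 mm across and 33 mm long on top (78 mm in all). Origin at the centre of its underside, z up along the spigot. Stands loose on the right part of the worktop; 60 to 130 g.
- bun_foot_3: freshly varnished bun foot of turned wood, one of up to five alike (some absent): squat round body 50 mm across, 45 mm high, with a round spigot 22 mm across and 33 mm long on top (78 mm in all). Origin at the centre of its underside, z up along the spigot. Stands loose on the right part of the worktop; 60 to 130 g.
- bun_foot_4: freshly varnished bun foot of turned wood, one of up to five alike (some absent): squat round body 50 mm across, 45 mm high, with a round spigot 22 mm across and 33 mm long on top (78 mm in all). Origin at the centre of its underside, z up along the spigot. Stands loose on the right part of the worktop; 60 to 130 g.
- cone_foot_0: dry tapered foot of turned wood, one of up to three alike (some absent): 38 mm across at the bottom widening to 48 mm, 62 mm high, with a round spigot 22 mm across and 33 mm long on top (95 mm in all). Origin at the centre of its underside, z up along the spigot. Stands loose in a cell of the crate at the start; 70 to 140 g.
- cone_foot_1: dry tapered foot of turned wood, one of up to three alike (some absent): 38 mm across at the bottom widening to 48 mm, 62 mm high, with a round spigot 22 mm across and 33 mm long on top (95 mm in all). Origin at the centre of its underside, z up along the spigot. Stands loose in a cell of the crate at the start; 70 to 140 g.
- cone_foot_2: dry tapered foot of turned wood, one of up to three alike (some absent): 38 mm across at the bottom widening to 48 mm, 62 mm high, with a round spigot 22 mm across and 33 mm long on top (95 mm in all). Origin at the centre of its underside, z up along the spigot. Stands loose in a cell of the crate at the start; 70 to 140 g.
Things that resemble listed ones, but are neither listed nor needed, are in the scene too. What is shaped like the bun_foot_3 but white is not meant.

How it is judged (in metres and radians):
On the way, in this order (a step that is already met when the one before it is completed fails the run):
1. the air valve is shut (value of joint air_valve below 0.1 rad), for 0.2 s.
2. with the valve still shut, every bun foot stands in a cell of the crate and every tapered foot stands on the board (value of joint air_valve below 0.1 rad and x of bun_foot_0 in the frame of station between -0.075 and 0.075 m and y of bun_foot_0 in the frame of station between -0.075 and 0.075 m and z of bun_foot_0 in the frame of station between 0.024 and 0.037 m and angle between each of bun_foot_0, bun_foot_1, bun_foot_2, bun_foot_3, bun_foot_4, cone_foot_0, cone_foot_1, cone_foot_2's own z axis and vertical below 0.1 rad and linear speed of each of bun_foot_0, bun_foot_1, bun_foot_2, bun_foot_3, bun_foot_4, cone_foot_0, cone_foot_1, cone_foot_2 below 0.03 m/s and x of bun_foot_1 in the frame of station between -0.075 and 0.075 m and y of bun_foot_1 in the frame of station between -0.075 and 0.075 m and z of bun_foot_1 in the frame of station between 0.024 and 0.037 m and x of bun_foot_2 in the frame of station between -0.075 and 0.075 m and y of bun_foot_2 in the frame of station between -0.075 and 0.075 m and z of bun_foot_2 in the frame of station between 0.024 and 0.037 m and x of bun_foot_3 in the frame of station between -0.075 and 0.075 m and y of bun_foot_3 in the frame of station between -0.075 and 0.075 m and z of bun_foot_3 in the frame of station between 0.024 and 0.037 m and x of bun_foot_4 in the frame of station between -0.075 and 0.075 m and y of bun_foot_4 in the frame of station between -0.075 and 0.075 m and z of bun_foot_4 in the frame of station between 0.024 and 0.037 m and x of cone_foot_0 in the frame of dry_board between -0.095 and 0.095 m and y of cone_foot_0 in the frame of dry_board between -0.0375 and 0.0375 m and z of cone_foot_0 in the frame of dry_board between 0.003 and 0.014 m and x of cone_foot_1 in the frame of dry_board between -0.095 and 0.095 m and y of cone_foot_1 in the frame of dry_board between -0.0375 and 0.0375 m and z of cone_foot_1 in the frame of dry_board between 0.003 and 0.014 m and x of cone_foot_2 in the frame of dry_board between -0.095 and 0.095 m and y of cone_foot_2 in the frame of dry_board between -0.0375 and 0.0375 m and z of cone_foot_2 in the frame of dry_board between 0.003 and 0.014 m), for 0.2 s.
At the end, for the whole second after the job is handed in: Lever within 0.1 rad of its open stop (and within 0.1 rad of its shut stop until all feet were placed); every bun foot upright (0.1 rad) on a cell's floor in the crate, every tapered foot upright on the plywood board with its centre over it; all at rest (value of joint air_valve above 1.47 rad and x of bun_foot_0 in the frame of station between -0.075 and 0.075 m and y of bun_foot_0 in the frame of station between -0.075 and 0.075 m and z of bun_foot_0 in the frame of station between 0.024 and 0.037 m and angle between each of bun_foot_0, bun_foot_1, bun_foot_2, bun_foot_3, bun_foot_4, cone_foot_0, cone_foot_1, cone_foot_2's own z axis and vertical below 0.1 rad and linear speed of each of bun_foot_0, bun_foot_1, bun_foot_2, bun_foot_3, bun_foot_4, cone_foot_0, cone_foot_1, cone_foot_2 below 0.03 m/s and x of bun_foot_1 in the frame of station between -0.075 and 0.075 m and y of bun_foot_1 in the frame of station between -0.075 and 0.075 m and z of bun_foot_1 in the frame of station between 0.024 and 0.037 m and x of bun_foot_2 in the frame of station between -0.075 and 0.075 m and y of bun_foot_2 in the frame of station between -0.075 and 0.075 m and z of bun_foot_2 in the frame of station between 0.024 and 0.037 m and x of bun_foot_3 in the frame of station between -0.075 and 0.075 m and y of bun_foot_3 in the frame of station between -0.075 and 0.075 m and z of bun_foot_3 in the frame of station between 0.024 and 0.037 m and x of bun_foot_4 in the frame of station between -0.075 and 0.075 m and y of bun_foot_4 in the frame of station between -0.075 and 0.075 m and z of bun_foot_4 in the frame of station between 0.024 and 0.037 m and x of cone_foot_0 in the frame of dry_board between -0.095 and 0.095 m and y of cone_foot_0 in the frame of dry_board between -0.0375 and 0.0375 m and z of cone_foot_0 in the frame of dry_board between 0.003 and 0.014 m and x of cone_foot_1 in the frame of dry_board between -0.095 and 0.095 m and y of cone_foot_1 in the frame of dry_board between -0.0375 and 0.0375 m and z of cone_foot_1 in the frame of dry_board between 0.003 and 0.014 m and x of cone_foot_2 in the frame of dry_board between -0.095 and 0.095 m and y of cone_foot_2 in the frame of dry_board between -0.0375 and 0.0375 m and z of cone_foot_2 in the frame of dry_board between 0.003 and 0.014 m); the robot touches nothing.
Of cone_foot_0, cone_foot_1, cone_foot_2 only 2 to 3 are there at a start; the rules pass over those that are not, and their reading is None.
Of bun_foot_0, bun_foot_1, bun_foot_2, bun_foot_3, bun_foot_4 only 3 to 4 are there at a start; the rules pass over those that are not, and their reading is None.
At some moment in a run one of bun_foot_0, bun_foot_1, bun_foot_2, bun_foot_3, bun_foot_4 may be knocked a few centimetres aside while the robot is not near it.
It also fails if it takes over 210 s, if anything falls off the work surface, if the arm or the gripper's body presses on something with over 40 N, if the wrist force passes 120 N, or if a joint passes its speed limit or range.

## Working session

There is one attempt and no reset: what is moved stays moved. The work goes in short steps, Python scripts to look and compute and a tool call to move; the robot and the scene stay as the last step left them, time stands still between calls to the robot, and variables do not carry over. Pictures are saved under pics/ and viewed, at most 14 in all, crops included, and the job is handed in when it is done.

Besides the shell and the picture viewer there is one more tool, called after "Request:" as a command line: name --argument value ..., lists and objects as JSON in quotes. apply_moves: Moves the arm, as the interface text tells. Its arguments: {"type":"object","properties":{"targets":{"type":"array"},"gripper":{"type":"number"}},"required":["targets"]}

```bash
mkdir -p pics; ls; cat > h.py <<'E'
import numpy as np, cv2
from workcell import ctrl
def cam(n):
    c=ctrl.get_calibration(n); f=240/np.tan(np.radians(c["fov_y"])/2)
    R,_=cv2.Rodrigues(np.array(c["rvec"],float)); t=np.array(c["tvec"],float).ravel()
    return f,c["cx"],c["cy"],R,t
def ray(C,uv,z):
    f,cx,cy,R,t=C; d=R.T@np.array([(uv[0]-cx)/f,(uv[1]-cy)/f,1]); o=-R.T@t
    return o+d*(z-o[2])/d[2]
def proj(C,p):
    f,cx,cy,R,t=C; q=R@np.array(p,float)+t; return np.array([f*q[0]/q[2]+cx,f*q[1]/q[2]+cy])
def save(n,fn):
    im=ctrl.get_image(n); cv2.imwrite("pics/"+fn,cv2.cvtColor(im,cv2.COLOR_RGB2BGR)); return im
E
cat > a.py <<'E'
from h import *
o=ctrl.get_obs(); print(o["t"],o["ee_pos"],o["orientation"],o["width"],ctrl.grip_point_offset)
for n in ("top","scene"):
    save(n,n+"0.png"); C=cam(n); print(n,ctrl.get_calibration(n))
    for k,z in (("station",0),("air_valve_hinge",60),("air_valve_grip",74),("dry_board",0),("bun_foot_0",0),("cone_foot_0",30)):
        for r in ctrl.pinpoint(k,n)[:8]: print(k,round(r["score"],2),np.round(r["uv"]),np.round(ray(C,r["uv"],z)))
E
python3 a.py
```

```text
pics
0.0 [200.40172687 591.34639469 189.27281655] [-5.10994721e-01 -3.09946585e+00  2.44768470e-03] 87.96481631793628 18.700000000000003
top {'fov_y': 46.908943975128125, 'cx': 326.0292715739816, 'cy': 243.73693475163364, 'rvec': array([ 2.19243369, -2.00698767,  0.22898019]), 'tvec': array([ -72.41850019,  503.24499964, 1230.14162682])}
station 0.77 [268. 247.] [499. 111.   0.]
air_valve_hinge 0.63 [218. 204.] [579. 234.  60.]
air_valve_hinge 0.22 [386. 267.] [ 464. -171.   60.]
air_valve_grip 0.76 [177. 215.] [540. 321.  74.]
dry_board 0.97 [387. 264.] [ 483. -178.    0.]
bun_foot_0 0.84 [468. 292.] [ 433. -374.    0.]
bun_foot_0 0.79 [451. 225.] [ 595. -327.    0.]
bun_foot_0 0.62 [430. 295.] [ 417. -286.    0.]
bun_foot_0 0.6 [434. 264.] [ 494. -289.    0.]
bun_foot_0 0.16 [174. 217.] [553. 351.   0.]
cone_foot_0 0.94 [248. 258.] [463. 153.  30.]
cone_foot_0 0.67 [253. 225.] [545. 152.  30.]
cone_foot_0 0.18 [438. 266.] [ 484. -296.   30.]
scene {'fov_y': 44.79751625996825, 'cx': 326.95075748688623, 'cy': 241.89514314652206, 'rvec': array([ 2.42948104, -0.50436654,  0.18244592]), 'tvec': array([-472.71968058,  161.69105222, 1067.30531666])}
station 0.6 [303. 208.] [506. 109.   0.]
air_valve_hinge 0.86 [305. 138.] [572. 251.  60.]
air_valve_hinge 0.36 [281. 117.] [548. 340.  60.]
air_valve_grip 0.73 [281. 118.] [540. 319.  74.]
dry_board 0.91 [349. 314.] [ 486. -172.    0.]
bun_foot_0 0.95 [374. 419.] [ 439. -373.    0.]
bun_foot_0 0.79 [382. 366.] [ 493. -292.    0.]
bun_foot_0 0.6 [443. 367.] [ 592. -336.    0.]
bun_foot_0 0.56 [338. 375.] [ 415. -278.    0.]
cone_foot_0 0.91 [283. 191.] [475. 144.  30.]
cone_foot_0 0.71 [312. 177.] [549. 159.  30.]
```

View pics/top0.png

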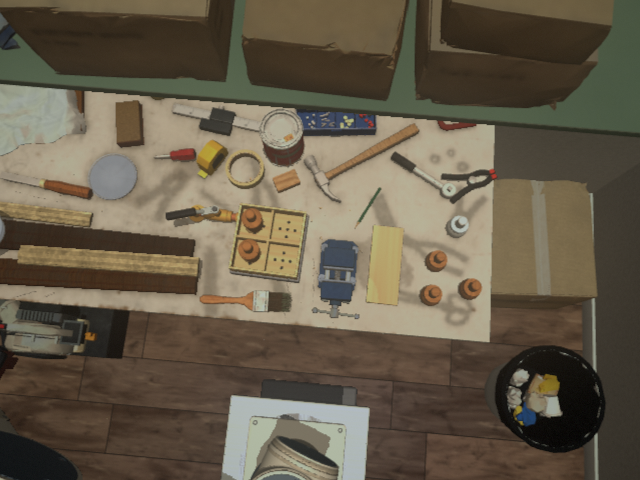

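View pics/scene0.png

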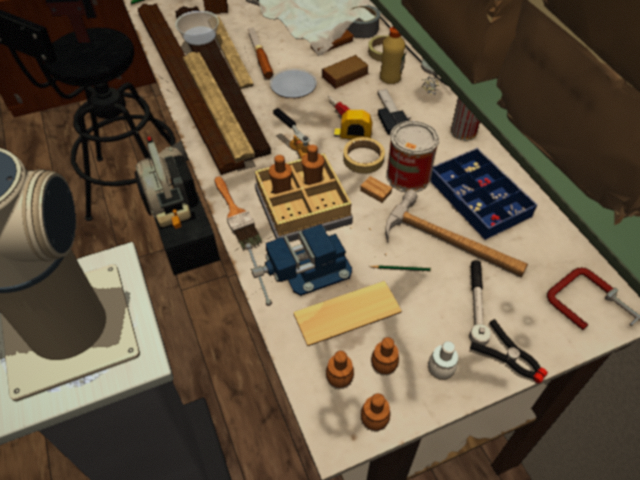

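The top view shows 2 cones in the crate's left cells (px 252,215 and 248,248) and 3 orange buns at (436,260), (431,294) and (471,288). The white decoy is at (458,225), and the lever points to +y at about (180,215). I'll move over the crate for a wrist view.

Request:
apply_moves --targets '[{"tx": 0.03,"ty": -0.03,"tz": 0.02,"spin": -8},{"tx": 0.06,"ty": -0.06,"tz": 0.04,"spin": -16},{"tx": 0.09,"ty": -0.1,"tz": 0.06,"spin": -24},{"tx": 0.12,"ty": -0.14,"tz": 0.08,"spin": -32},{"tx": 0.15,"ty": -0.18,"tz": 0.1,"spin": -40},{"tx": 0.18,"ty": -0.22,"tz": 0.12,"spin": -48},{"tx": 0.21,"ty": -0.26,"tz": 0.14,"spin": -56},{"tx": 0.23,"ty": -0.3,"tz": 0.16,"spin": -64}]'

```text
t: 1.5
ee_pos: [423.5, 304.7, 343.7]
orientation: [2.083, 2.352, 0.001]
ft_force: [0.6, 0.6, -0.1]
width: 87.6
grasp_force: 0.0
```

Request:
apply_moves --targets '[{"tx": 0.02,"ty": -0.03,"tz": 0.02,"spin": -7},{"tx": 0.02,"ty": -0.06,"tz": 0.04,"spin": -7},{"tx": 0.02,"ty": -0.06,"tz": 0.04,"spin": -7},{"tx": 0.02,"ty": -0.06,"tz": 0.04,"spin": -7},{"tx": 0.02,"ty": -0.06,"tz": 0.04,"spin": -7},{"tx": 0.02,"ty": -0.06,"tz": 0.04,"spin": -7},{"tx": 0.02,"ty": -0.06,"tz": 0.04,"spin": -7},{"tx": 0.02,"ty": -0.06,"tz": 0.04,"spin": -7}]'

```text
t: 2.3
ee_pos: [442.1, 246.9, 382.3]
orientation: [-2.215, -2.228, 0.001]
ft_force: [-0.4, -0.4, 0.0]
width: 87.3
grasp_force: 0.0
```

```bash
cat > b.py <<'E'
from h import *
import sys
o=ctrl.get_obs(); print(o["t"],np.round(o["ee_pos"],1),np.round(o["orientation"],3),o["width"],np.round(o["qpos"],2))
save("wrist",sys.argv[1]); C=cam("wrist"); print("cam",np.round(-C[3].T@C[4]),C[0])
for k,z in (("station",0),("air_valve_hinge",60),("air_valve_grip",74),("bun_foot_0",0),("cone_foot_0",30),("dry_board",0)):
    for r in ctrl.pinpoint(k,"wrist")[:6]: print(k,round(r["score"],2),np.round(r["uv"]),np.round(ray(C,r["uv"],z)))
E
python3 b.py w1.png
```

```text
2.3 [442.1 246.9 382.3] [-2.215e+00 -2.228e+00  1.000e-03] 87.29010773778056 [0.49 0.07 1.65 0.   1.42 0.48]
cam [444. 328. 578.] 397.30298609719256
air_valve_hinge 0.81 [418. 194.] [567. 237.  60.]
air_valve_hinge 0.5 [412. 125.] [554. 323.  60.]
air_valve_grip 0.94 [410. 127.] [548. 320.  74.]
air_valve_grip 0.52 [417. 190.] [562. 244.  74.]
bun_foot_0 0.92 [310. 465.] [ 421. -278.    0.]
bun_foot_0 0.7 [352. 472.] [ 499. -295.    0.]
cone_foot_0 0.85 [346. 254.] [476. 143.  30.]
cone_foot_0 0.74 [395. 252.] [547. 146.  30.]
dry_board 0.74 [346. 419.] [ 485. -175.    0.]
```

View pics/w1.png

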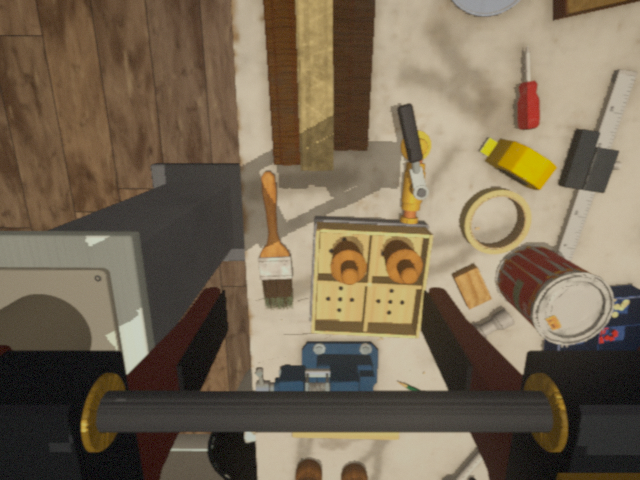

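```bash
python3 - <<'E'
from h import *
C=cam("wrist")
for uv in ((315,228),(430,233),(313,332),(419,337)): print(np.round(ray(C,uv,64),1))
print("hinge",ray(C,(420,190),64),"griptip",ray(C,(405,104),81),"gripend",ray(C,(415,160),81))
print("pipe",ray(C,(409,218),20),ray(C,(423,142),20))
# top camera fit
T=cam("top")
for uv in ((238,205),(309,212),(231,276),(303,282)): print("top",np.round(ray(T,uv,64),1))
for uv in ((372,226),(404,228),(367,302),(399,305)): print("board",np.round(ray(T,uv,8),1))
E
python3 - <<'E'
import cv2
a=cv2.imread('pics/w1.png')[90:350,290:450];b=cv2.imread('pics/top0.png')[190:310,160:320]
cv2.imwrite('pics/c1.png',cv2.hconcat([cv2.resize(a,(369,600),interpolation=2),cv2.resize(cv2.copyMakeBorder(cv2.resize(b,(428,321),interpolation=2),0,279,0,0,0),(428,600))]))
E
```

```text
[432.5 189.8  64. ]
[587.  183.6  64. ]
[429.3  33.3  64. ]
[584.1  25.8  64. ]
hinge [569.09143653 241.61107566  64.        ] griptip [539.42068196 346.42404722  81.        ] gripend [555.96085354 281.49256788  81.        ]
pipe [567.06614292 193.59722222  20.        ] [578.88569805 299.96444572  20.        ]
top [580.4 186.   64. ]
top [578.3  18.5  64. ]
top [411.6 181.3  64. ]
top [412.4  16.5  64. ]
board [ 572.6 -134.6    8. ]
board [ 574.5 -212.5    8. ]
board [ 386.7 -135.7    8. ]
board [ 386.3 -211.4    8. ]
```

View pics/c1.png

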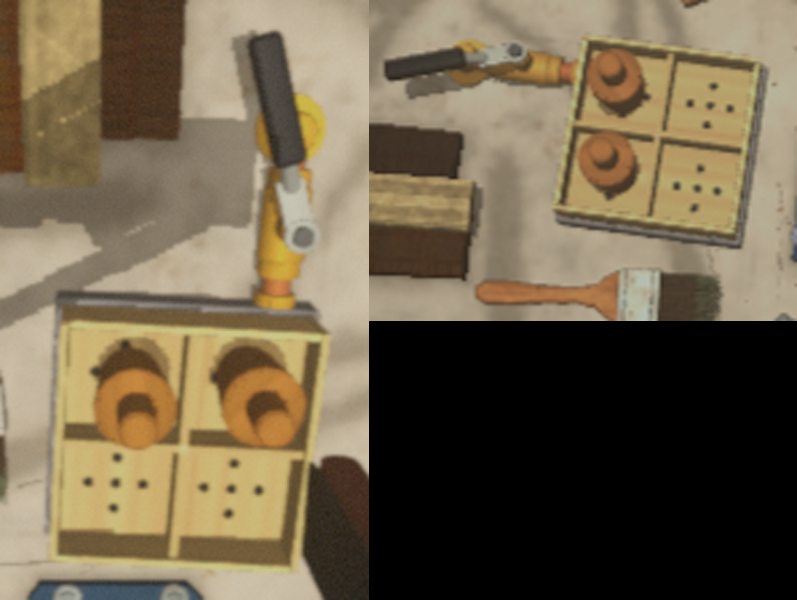

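```bash
cat > fit.py <<'E'
from h import *
from scipy.optimize import least_squares
W=cam("wrist");T=cam("top")
wp=lambda x,y:(290+x/2.306,90+y/2.308); tp=lambda x,y:(160+(x-369)/2.675,190+y/2.675)
print("W ctr",ray(W,wp(180,445),64)[:2],"holes",ray(W,wp(116,483),30)[:2],ray(W,wp(231,489),30)[:2],"hinge",ray(W,wp(302,236),66)[:2],"grip",ray(W,wp(277,98),81)[:2],"tip",ray(W,wp(265,35),81)[:2])
print("T ctr",ray(T,tp(655,137),64)[:2],"holes",ray(T,tp(697,188),30)[:2],ray(T,tp(711,98),30)[:2],"hinge",ray(T,tp(515,50),66)[:2],"grip",ray(T,tp(425,64),81)[:2],"tip",ray(T,tp(386,68),81)[:2])
for q in ((63,322),(328,330),(52,555),(298,568)): print("W",np.round(ray(W,wp(*q),64)[:2]))
for q in ((557,212),(587,38),(738,235),(762,62)): print("T",np.round(ray(T,tp(*q),64)[:2]))
E
python3 fit.py
```

```text
W ctr [506.46401537 110.95197586] holes [469.71841779  69.55987477] [545.25862628  65.60589409] hinge [570.07735048 239.0154199 ] grip [547.70751623 314.07779189] tip [539.40812841 345.12423251]
T ctr [499.76341797 108.79110053] holes [464.68717226  71.05861678] [547.24271251  67.18801034] hinge [566.06677531 239.06916664] grip [542.61328108 311.13806089] tip [536.08805271 344.02324483]
W [436. 188.]
W [590. 184.]
W [429.  36.]
W [584.  27.]
T [427. 185.]
T [583. 178.]
T [421.  29.]
T [575.  23.]
```

Request:
apply_moves --gripper 0 --targets '[{"tx": 0.02,"ty": 0.015,"tz": -0.03,"spin": 6},{"tx": 0.04,"ty": 0.03,"tz": -0.07,"spin": 12},{"tx": 0.06,"ty": 0.045,"tz": -0.11,"spin": 16},{"tx": 0.08,"ty": 0.06,"tz": -0.15,"spin": 16},{"tx": 0.1,"ty": 0.074,"tz": -0.19,"spin": 16},{"tx": 0.102,"ty": 0.074,"tz": -0.23,"spin": 16},{"tx": 0.102,"ty": 0.074,"tz": -0.23,"spin": 16},{"tx": 0.102,"ty": 0.074,"tz": -0.23,"spin": 16}]'

```text
t: 3.45
ee_pos: [544.2, 320.1, 153.0]
orientation: [-1.884, -2.513, 0.002]
ft_force: [0.1, -0.0, -0.1]
width: 43.9
grasp_force: 0.0
```

```bash
python3 b.py w2.png
```

```text
3.45 [544.2 320.1 153. ] [-1.884e+00 -2.513e+00  2.000e-03] 43.85850886703402 [0.51 0.48 1.64 0.   1.03 0.23]
cam [524. 399. 350.] 397.30298609719256
air_valve_hinge 0.76 [324. 331.] [570. 240.  60.]
air_valve_grip 0.59 [326. 241.] [549. 319.  74.]
cone_foot_0 0.95 [275. 392.] [548. 149.  30.]
```

View pics/w2.png

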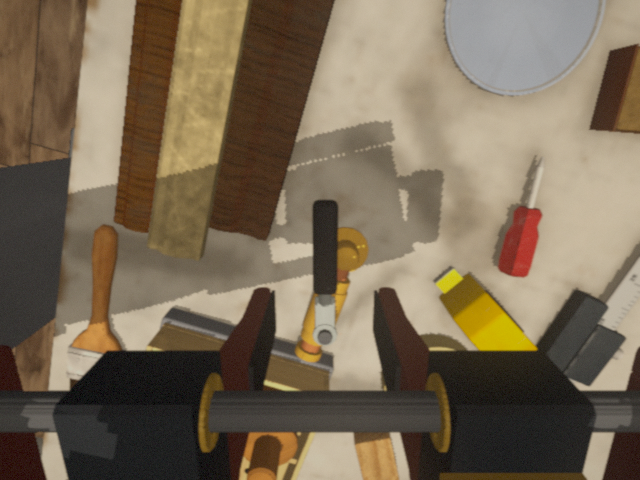

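The wrist view shows the lever grip at (325,247), running straight between the fingers and in line with the hinge at (325,333). I'll lower and sweep it shut.

Request:
apply_moves --gripper 0.3 --targets '[{"tx": 0.003,"ty": 0,"tz": 0},{"tx": 0.003,"ty": 0,"tz": -0.02},{"tx": 0.003,"ty": 0,"tz": -0.045},{"tx": 0.003,"ty": 0,"tz": -0.07},{"tx": 0.003,"ty": 0,"tz": -0.087},{"tx": 0.003,"ty": 0,"tz": -0.087},{"tx": 0.003,"ty": 0,"tz": -0.087},{"tx": 0.003,"ty": 0,"tz": -0.087}]'

```text
validation failed for argument at $.ta...
```

Request:
apply_moves --targets '[{"tx": -0.0109,"ty": -0.004,"tz": 0,"spin": 8},{"tx": -0.0211,"ty": -0.0094,"tz": 0,"spin": 16},{"tx": -0.0305,"ty": -0.0162,"tz": 0,"spin": 24},{"tx": -0.0388,"ty": -0.0243,"tz": 0,"spin": 32},{"tx": -0.0459,"ty": -0.0334,"tz": 0,"spin": 40},{"tx": -0.0517,"ty": -0.0434,"tz": 0,"spin": 48},{"tx": -0.056,"ty": -0.0542,"tz": 0,"spin": 56},{"tx": -0.0588,"ty": -0.0654,"tz": 0,"spin": 64}]'

```text
t: 4.6
ee_pos: [485.5, 254.7, 153.7]
orientation: [0.257, 3.13, 0.001]
ft_force: [-0.7, 0.6, 0.1]
width: 44.2
grasp_force: 0.0
```

Request:
apply_moves --targets '[{"tx": -0.001,"ty": -0.007,"tz": 0,"spin": 5},{"tx": -0.0012,"ty": -0.0115,"tz": 0,"spin": 8},{"tx": -0.0013,"ty": -0.0115,"tz": 0,"spin": 8},{"tx": -0.0013,"ty": -0.0115,"tz": 0,"spin": 8},{"tx": -0.0013,"ty": -0.0115,"tz": 0,"spin": 8},{"tx": -0.0013,"ty": -0.0115,"tz": 0,"spin": 8},{"tx": -0.0013,"ty": -0.0115,"tz": 0,"spin": 8},{"tx": -0.0013,"ty": -0.0115,"tz": 0,"spin": 8}]'

```text
t: 5.4
ee_pos: [484.3, 243.6, 152.8]
orientation: [-0.047, -3.141, 0.0]
ft_force: [0.5, 0.4, 0.0]
width: 43.7
grasp_force: 0.0
```

The first call was refused because its rows had no "spin", so the sweep ran harmlessly above the lever. I'll go back and repeat it.

Request:
apply_moves --gripper 0.3 --targets '[{"tx": 0.01,"ty": 0.01,"tz": 0,"spin": -8},{"tx": 0.02,"ty": 0.02,"tz": 0,"spin": -16},{"tx": 0.03,"ty": 0.03,"tz": 0,"spin": -24},{"tx": 0.04,"ty": 0.04,"tz": 0,"spin": -32},{"tx": 0.05,"ty": 0.05,"tz": 0,"spin": -40},{"tx": 0.06,"ty": 0.06,"tz": 0,"spin": -48},{"tx": 0.063,"ty": 0.07,"tz": 0,"spin": -56},{"tx": 0.063,"ty": 0.0765,"tz": 0,"spin": -64}]'

```text
t: 6.2
ee_pos: [547.8, 320.6, 152.6]
orientation: [1.712, 2.634, 0.0]
ft_force: [-0.2, 0.7, 0.5]
width: 31.1
grasp_force: 0.0
```

Request:
apply_moves --targets '[{"tx": 0,"ty": 0,"tz": 0,"spin": -8},{"tx": 0,"ty": 0,"tz": 0,"spin": -8},{"tx": 0,"ty": 0,"tz": -0.02,"spin": -8},{"tx": 0,"ty": 0,"tz": -0.045,"spin": -8},{"tx": 0,"ty": 0,"tz": -0.07,"spin": -8},{"tx": 0,"ty": 0,"tz": -0.087,"spin": -8},{"tx": 0,"ty": 0,"tz": -0.087,"spin": -8},{"tx": 0,"ty": 0,"tz": -0.087,"spin": -8}]'

```text
t: 7.0
ee_pos: [547.4, 319.9, 66.0]
orientation: [-1.882, -2.515, 0.001]
ft_force: [0.5, -0.0, 0.2]
width: 30.5
grasp_force: 0.0
```

Request:
apply_moves --targets '[{"tx": -0.0109,"ty": -0.004,"tz": 0,"spin": 8},{"tx": -0.0211,"ty": -0.0094,"tz": 0,"spin": 16},{"tx": -0.0305,"ty": -0.0162,"tz": 0,"spin": 24},{"tx": -0.0388,"ty": -0.0243,"tz": 0,"spin": 32},{"tx": -0.0459,"ty": -0.0334,"tz": 0,"spin": 40},{"tx": -0.0517,"ty": -0.0434,"tz": 0,"spin": 48},{"tx": -0.056,"ty": -0.0542,"tz": 0,"spin": 56},{"tx": -0.0588,"ty": -0.0654,"tz": 0,"spin": 64}]'

```text
t: 7.8
ee_pos: [489.3, 254.7, 67.6]
orientation: [0.254, 3.129, 0.002]
ft_force: [0.8, 0.9, 0.0]
width: 30.5
grasp_force: 0.0
```

Request:
apply_moves --targets '[{"tx": -0.001,"ty": -0.004,"tz": 0,"spin": 4},{"tx": -0.001,"ty": -0.007,"tz": 0,"spin": 6},{"tx": -0.0012,"ty": -0.0115,"tz": 0,"spin": 8},{"tx": -0.0012,"ty": -0.0115,"tz": 0,"spin": 8},{"tx": -0.0012,"ty": -0.0115,"tz": 0,"spin": 8},{"tx": -0.0012,"ty": -0.0115,"tz": 0,"spin": 8},{"tx": -0.0012,"ty": -0.0115,"tz": 0,"spin": 8},{"tx": -0.0012,"ty": -0.0115,"tz": 0,"spin": 8}]'

```text
t: 8.6
ee_pos: [487.4, 243.2, 65.9]
orientation: [0.047, 3.141, 0.0]
ft_force: [-0.4, -0.0, 0.1]
width: 31.0
grasp_force: 0.0
```

Request:
apply_moves --targets '[{"tx": 0,"ty": -0.002,"tz": 0,"spin": 0},{"tx": 0,"ty": -0.004,"tz": 0,"spin": 0},{"tx": 0,"ty": -0.006,"tz": 0,"spin": 0},{"tx": 0,"ty": -0.007,"tz": 0,"spin": 0},{"tx": 0,"ty": -0.008,"tz": 0,"spin": 0},{"tx": 0,"ty": -0.008,"tz": 0,"spin": 0},{"tx": 0,"ty": -0.008,"tz": 0,"spin": 0},{"tx": 0,"ty": -0.008,"tz": 0,"spin": 0}]'

```text
t: 9.4
ee_pos: [487.4, 235.1, 65.9]
orientation: [0.047, 3.141, -0.0]
ft_force: [-0.2, 0.1, 0.2]
width: 30.7
grasp_force: 0.0
```

```bash
python3 b.py w3.png
```

```text
9.4 [487.4 235.1  65.9] [ 0.047  3.141 -0.   ] 30.7230028288287 [ 0.43  0.48  1.89 -0.    0.77 -1.11]
cam [407. 237. 261.] 397.30298609719256
air_valve_hinge 0.86 [334. 400.] [568. 238.  60.]
cone_foot_0 0.74 [175. 242.] [475. 144.  30.]
cone_foot_0 0.62 [192. 346.] [547. 145.  30.]
cone_foot_0 0.26 [334. 402.] [594. 238.  30.]
```

View pics/w3.png

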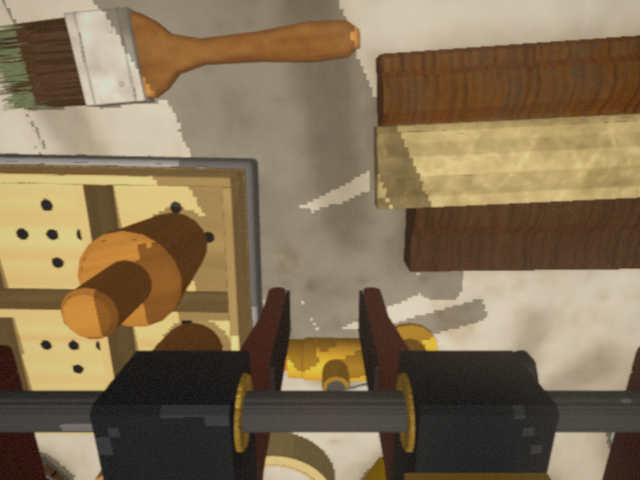

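```bash
python3 - <<'E'
from h import *
im=save("top","t3.png"); cv2.imwrite("pics/t3c.png",cv2.resize(cv2.cvtColor(im[170:310,150:330],cv2.COLOR_RGB2BGR),(720,560),interpolation=2))
C=cam("top")
for r in ctrl.pinpoint("air_valve_grip","top"): print(r["score"],r["uv"],ray(C,r["uv"],74))
E
```

```text
0.45 [464.1, 290.3] [ 424.14306688 -347.26681821   74.        ]
```

View pics/t3c.png

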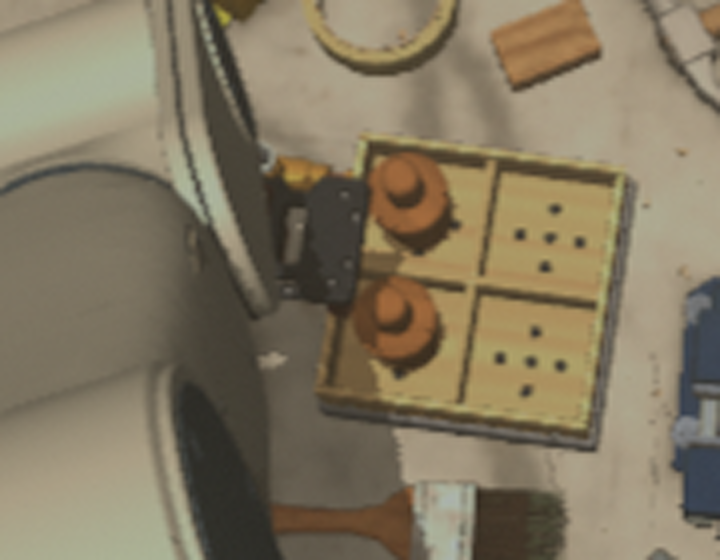

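The arm hides the lever in the top view. I'll rise and look with the wrist camera.

Request:
apply_moves --targets '[{"tx": 0,"ty": 0,"tz": 0.03,"spin": 0},{"tx": 0,"ty": 0,"tz": 0.06,"spin": 0},{"tx": 0,"ty": 0,"tz": 0.09,"spin": -8},{"tx": 0,"ty": 0.02,"tz": 0.12,"spin": -16},{"tx": 0,"ty": 0.04,"tz": 0.12,"spin": -24},{"tx": 0,"ty": 0.06,"tz": 0.12,"spin": -32},{"tx": 0,"ty": 0.06,"tz": 0.12,"spin": -40},{"tx": 0,"ty": 0.06,"tz": 0.12,"spin": -48}]'

```text
t: 10.65
ee_pos: [487.2, 295.6, 185.9]
orientation: [1.328, 2.847, 0.0]
ft_force: [0.0, -0.6, 0.6]
width: 31.1
grasp_force: 0.0
```

```bash
python3 b.py w4.png
```

```text
10.65 [487.2 295.6 185.9] [1.328 2.847 0.   ] 31.059753223906252 [ 0.52  0.35  1.76 -0.    1.04 -0.17]
cam [437. 358. 381.] 397.30298609719256
station 0.96 [223. 349.] [504. 104.   0.]
air_valve_hinge 0.97 [353. 323.] [568. 240.  60.]
air_valve_grip 0.67 [402. 248.] [548. 322.  74.]
cone_foot_0 0.85 [276. 359.] [547. 148.  30.]
cone_foot_0 0.81 [215. 323.] [476. 142.  30.]
```

View pics/w4.png

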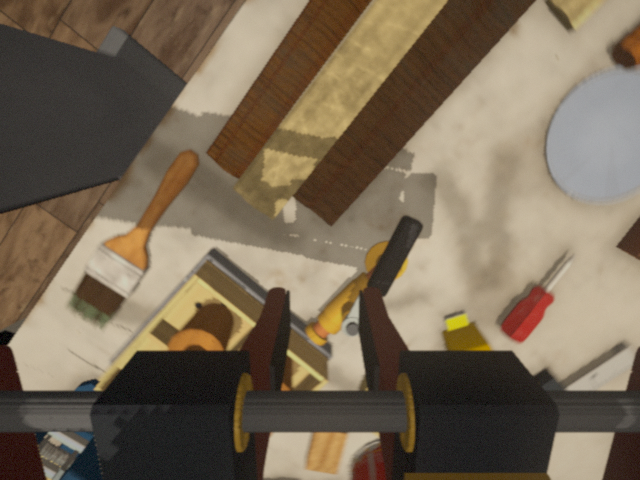

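The lever is unmoved, with its grip at (402,250). The half-open tips evidently sit higher than the TCP and passed over it. I'll go lower and grip it.

Request:
apply_moves --gripper 0.2 --targets '[{"tx": 0.02,"ty": 0.008,"tz": 0,"spin": -8},{"tx": 0.04,"ty": 0.016,"tz": 0,"spin": -16},{"tx": 0.0603,"ty": 0.0245,"tz": 0,"spin": -24},{"tx": 0.0603,"ty": 0.0245,"tz": -0.03,"spin": -24},{"tx": 0.0603,"ty": 0.0245,"tz": -0.06,"spin": -24},{"tx": 0.0603,"ty": 0.0245,"tz": -0.08,"spin": -24},{"tx": 0.0603,"ty": 0.0245,"tz": -0.08,"spin": -24},{"tx": 0.0603,"ty": 0.0245,"tz": -0.08,"spin": -24}]'

```text
t: 11.8
ee_pos: [547.8, 319.5, 106.1]
orientation: [-1.884, -2.514, 0.001]
ft_force: [-0.0, -0.4, -0.3]
width: 35.2
grasp_force: 0.0
```

Request:
apply_moves --targets '[{"tx": 0,"ty": 0,"tz": -0.01,"spin": 0},{"tx": 0,"ty": 0,"tz": -0.02,"spin": 0},{"tx": 0,"ty": 0,"tz": -0.03,"spin": 0},{"tx": 0,"ty": 0,"tz": -0.04,"spin": 0},{"tx": 0,"ty": 0,"tz": -0.05,"spin": 0},{"tx": 0,"ty": 0,"tz": -0.053,"spin": 0},{"tx": 0,"ty": 0,"tz": -0.053,"spin": 0},{"tx": 0,"ty": 0,"tz": -0.053,"spin": 0}]'

```text
t: 12.6
ee_pos: [547.8, 319.6, 53.0]
orientation: [1.884, 2.514, 0.0]
ft_force: [-0.2, -0.2, -0.2]
width: 35.1
grasp_force: 0.0
```

Request:
apply_moves --gripper 1 --targets '[{"tx": 0,"ty": 0,"tz": 0,"spin": 0},{"tx": 0,"ty": 0,"tz": 0,"spin": 0},{"tx": 0,"ty": 0,"tz": 0,"spin": 0},{"tx": 0,"ty": 0,"tz": 0,"spin": 0},{"tx": 0,"ty": 0,"tz": 0,"spin": 0},{"tx": 0,"ty": 0,"tz": 0,"spin": 0},{"tx": 0,"ty": 0,"tz": 0,"spin": 0},{"tx": 0,"ty": 0,"tz": 0,"spin": 0}]'

```text
t: 13.4
ee_pos: [547.7, 319.5, 52.9]
orientation: [-1.885, -2.513, 0.0]
ft_force: [0.7, 0.1, -0.7]
width: 0.3
grasp_force: 0.0
```

Closed on nothing, so I'll look from the wrist and scene cameras.

```bash
python3 - <<'E'
from h import *
a=ctrl.get_image("wrist"); b=ctrl.get_image("scene")
W=cam("wrist");S=cam("scene"); o=ctrl.get_obs(); tcp=o["ee_pos"]
print(proj(W,tcp),proj(S,tcp)); ps=proj(S,tcp).astype(int)
for im,C in ((a,W),(b,S)): cv2.circle(im,tuple(int(x) for x in proj(C,tcp)),3,(0,255,0),1)
x,y=ps; crop=b[max(0,y-80):y+80,x-100:x+100]
out=cv2.hconcat([cv2.resize(a,(400,300)),cv2.resize(crop,(400,300),interpolation=2)])
cv2.imwrite("pics/d5.png",cv2.cvtColor(out,cv2.COLOR_RGB2BGR))
for n,C in (("wrist",W),("scene",S)):
  for k in ("air_valve_grip","air_valve_hinge"):
    for r in ctrl.pinpoint(k,n): print(n,k,r["score"],r["uv"],ray(C,r["uv"],74))
E
```

```text
[321.06224879 280.25008606] [284.44077218 124.45127889]
wrist air_valve_grip 0.64 [320.3, 294.1] [546.96151293 321.04731693  74.        ]
scene air_valve_grip 0.84 [280.1, 115.4] [541.81790987 328.98918067  74.        ]
scene air_valve_hinge 0.73 [306.9, 137.7] [569.34751339 234.71698456  74.        ]
```

View pics/d5.png

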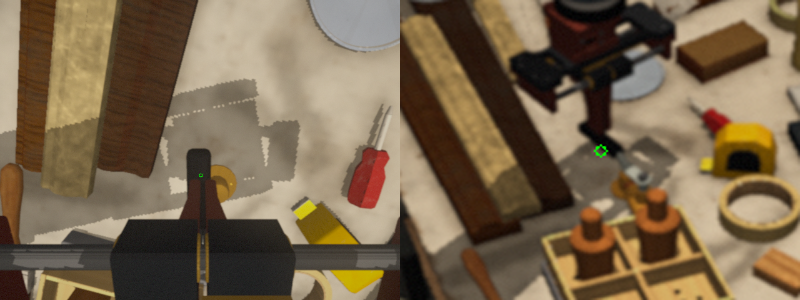

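```bash
python3 - <<'E'
from h import *
W=cam("wrist");S=cam("scene"); o=ctrl.get_obs(); tcp=o["ee_pos"]
for dz in (0,10,20,30,40,80): print(dz,np.round(proj(W,tcp+[0,0,dz])),np.round(proj(S,tcp+[0,0,dz])))
b=ctrl.get_image("scene"); a=ctrl.get_image("wrist"); x,y=284,124
for dz in range(0,100,20): cv2.circle(b,tuple(int(round(v)) for v in proj(S,tcp+[0,0,dz])),0,(0,255,0),-1)
A=a[230:430,240:400].copy()
for dz in range(0,60,10):
    u,v=proj(W,tcp+[0,0,dz]); cv2.circle(A,(int(u-240),int(v-230)),1,(0,255,0),-1)
out=cv2.hconcat([cv2.resize(A,(400,500),interpolation=2),cv2.resize(b[65:145,250:314],(400,500),interpolation=2)])
cv2.imwrite("pics/d6.png",cv2.cvtColor(out,cv2.COLOR_RGB2BGR))
E
```

```text
0 [321. 280.] [284. 124.]
10 [321. 288.] [284. 121.]
20 [321. 296.] [284. 118.]
30 [321. 306.] [284. 114.]
40 [320. 316.] [284. 111.]
80 [319. 372.] [283.  96.]
```

View pics/d6.png

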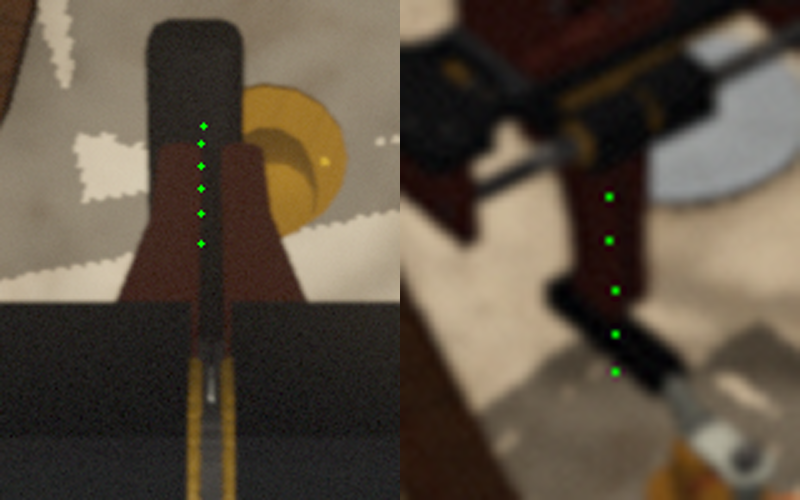

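The fingers end right at the top of the bar, about 30 mm higher than the TCP figure. I'll open, go 15 mm lower and close again.

Request:
apply_moves --gripper 0.3 --targets '[{"tx": 0,"ty": 0,"tz": 0,"spin": 0},{"tx": 0,"ty": 0,"tz": 0,"spin": 0},{"tx": 0,"ty": 0,"tz": 0,"spin": 0},{"tx": 0,"ty": 0,"tz": -0.004,"spin": 0},{"tx": 0,"ty": 0,"tz": -0.008,"spin": 0},{"tx": 0,"ty": 0,"tz": -0.012,"spin": 0},{"tx": 0,"ty": 0,"tz": -0.015,"spin": 0},{"tx": 0,"ty": 0,"tz": -0.015,"spin": 0}]'

```text
t: 14.6
ee_pos: [547.2, 319.3, 37.1]
orientation: [-1.884, -2.513, 0.002]
ft_force: [0.3, 0.3, 0.3]
width: 30.8
grasp_force: 0.0
```

Request:
apply_moves --gripper 1 --targets '[{"tx": 0,"ty": 0,"tz": 0,"spin": 0},{"tx": 0,"ty": 0,"tz": 0,"spin": 0},{"tx": 0,"ty": 0,"tz": 0,"spin": 0},{"tx": 0,"ty": 0,"tz": 0,"spin": 0},{"tx": 0,"ty": 0,"tz": 0,"spin": 0},{"tx": 0,"ty": 0,"tz": 0,"spin": 0},{"tx": 0,"ty": 0,"tz": 0,"spin": 0},{"tx": 0,"ty": 0,"tz": 0,"spin": 0}]'

```text
t: 15.4
ee_pos: [546.8, 319.4, 37.7]
orientation: [-1.884, -2.512, 0.002]
ft_force: [-5.2, 0.6, 1.5]
width: 17.8
grasp_force: 30.0
```

Now it's gripped: width 17.8, 30 N. So the real tips sit about 30 mm above the reported TCP. I'll sweep the lever shut.

Request:
apply_moves --targets '[{"tx": -0.0109,"ty": -0.004,"tz": 0,"spin": 8},{"tx": -0.0211,"ty": -0.0094,"tz": 0,"spin": 16},{"tx": -0.0305,"ty": -0.0162,"tz": 0,"spin": 24},{"tx": -0.0388,"ty": -0.0243,"tz": 0,"spin": 32},{"tx": -0.0459,"ty": -0.0334,"tz": 0,"spin": 40},{"tx": -0.0517,"ty": -0.0434,"tz": 0,"spin": 48},{"tx": -0.056,"ty": -0.0542,"tz": 0,"spin": 56},{"tx": -0.0588,"ty": -0.0654,"tz": 0,"spin": 64}]'

```text
t: 16.2
ee_pos: [486.6, 254.2, 37.7]
orientation: [-0.256, -3.128, 0.0]
ft_force: [-6.8, 4.5, 1.7]
width: 17.7
grasp_force: 29.9
```

Request:
apply_moves --targets '[{"tx": -0.001,"ty": -0.004,"tz": 0,"spin": 3},{"tx": -0.001,"ty": -0.008,"tz": 0,"spin": 6},{"tx": -0.0012,"ty": -0.0105,"tz": 0,"spin": 8},{"tx": -0.0012,"ty": -0.0115,"tz": 0,"spin": 8},{"tx": -0.0012,"ty": -0.0115,"tz": 0,"spin": 8},{"tx": -0.0012,"ty": -0.0115,"tz": 0,"spin": 8},{"tx": -0.0012,"ty": -0.0115,"tz": 0,"spin": 8},{"tx": -0.0012,"ty": -0.0115,"tz": 0,"spin": 8}]'

```text
t: 17.0
ee_pos: [485.5, 243.7, 37.7]
orientation: [-0.048, -3.138, -0.001]
ft_force: [-10.7, 9.1, 2.1]
width: 17.5
grasp_force: 29.9
```

Request:
apply_moves --targets '[{"tx": 0,"ty": -0.002,"tz": 0,"spin": 0},{"tx": 0,"ty": -0.004,"tz": 0,"spin": 0},{"tx": 0,"ty": -0.004,"tz": 0,"spin": 0},{"tx": 0,"ty": -0.004,"tz": 0,"spin": 0},{"tx": 0,"ty": -0.004,"tz": 0,"spin": 0},{"tx": 0,"ty": -0.004,"tz": 0,"spin": 0},{"tx": 0,"ty": -0.004,"tz": 0,"spin": 0},{"tx": 0,"ty": -0.004,"tz": 0,"spin": 0}]'

```text
t: 17.8
ee_pos: [485.6, 243.5, 37.8]
orientation: [-0.05, -3.139, -0.01]
ft_force: [-15.4, 31.0, -3.9]
width: 17.9
grasp_force: 29.9
```

The lever is firmly on its stop. I'll release, rise and go over the near cone.

Request:
apply_moves --gripper 0 --targets '[{"tx": 0,"ty": 0.004,"tz": 0,"spin": 0},{"tx": 0,"ty": 0.004,"tz": 0,"spin": 0},{"tx": 0,"ty": 0.004,"tz": 0,"spin": 0},{"tx": 0,"ty": 0.004,"tz": 0,"spin": 0},{"tx": 0,"ty": 0.004,"tz": 0,"spin": 0},{"tx": 0,"ty": 0.004,"tz": 0.03,"spin": 0},{"tx": 0,"ty": 0.004,"tz": 0.07,"spin": 0},{"tx": 0,"ty": 0.004,"tz": 0.11,"spin": 0}]'

```text
t: 18.6
ee_pos: [487.3, 241.9, 148.7]
orientation: [-0.048, -3.14, 0.001]
ft_force: [-0.2, -0.4, -0.3]
width: 44.1
grasp_force: 0.0
```

Request:
apply_moves --targets '[{"tx": -0.005,"ty": -0.03,"tz": 0.01,"spin": 0},{"tx": -0.01,"ty": -0.06,"tz": 0.01,"spin": 0},{"tx": -0.01,"ty": -0.08,"tz": 0.01,"spin": 0},{"tx": -0.01,"ty": -0.1,"tz": 0.01,"spin": 0},{"tx": -0.01,"ty": -0.1,"tz": 0.01,"spin": 0},{"tx": -0.01,"ty": -0.1,"tz": 0.01,"spin": 0},{"tx": -0.01,"ty": -0.1,"tz": 0.01,"spin": 0},{"tx": -0.01,"ty": -0.1,"tz": 0.01,"spin": 0}]'

```text
t: 19.4
ee_pos: [477.7, 143.3, 157.8]
orientation: [-0.046, -3.141, -0.0]
ft_force: [0.2, -0.3, 0.3]
width: 44.1
grasp_force: 0.0
```

```bash
python3 b.py w7.png
```

```text
19.4 [477.7 143.3 157.8] [-0.046 -3.141 -0.   ] 44.10555675025959 [ 0.27  0.28  1.93  0.    0.93 -1.27]
cam [398. 145. 353.] 397.30298609719256
station 0.61 [286. 246.] [509. 106.  -0.]
air_valve_hinge 0.62 [444. 332.] [569. 240.  60.]
air_valve_grip 0.84 [466. 238.] [483. 246.  74.]
air_valve_grip 0.5 [328. 221.] [467. 146.  74.]
bun_foot_0 0.62 [285. 244.] [507. 106.   0.]
cone_foot_0 0.6 [327. 216.] [474. 146.  30.]
cone_foot_0 0.56 [331. 298.] [549. 147.  30.]
```

View pics/w7.png

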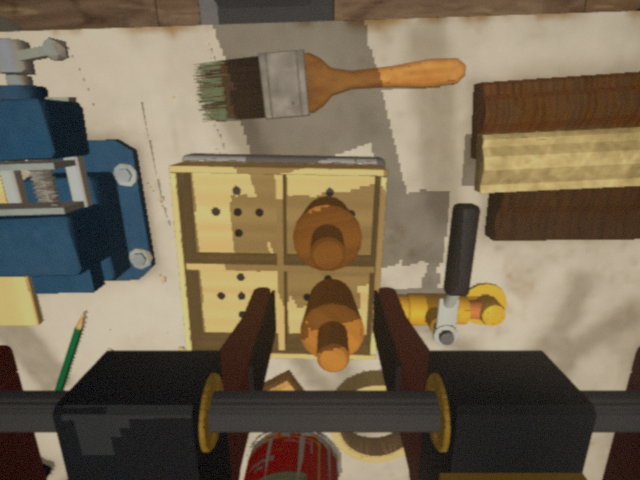

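The lever is across the pipe, from grip (462,240) to hinge (447,335). Spigot tops are at about (326,247) near and (333,357) far.

```bash
python3 - <<'E'
from h import *
C=cam("wrist")
for uv in ((326,247),(333,357)): print(ray(C,uv,123))
for d in (0,31,60): print(proj(C,ctrl.get_obs()["ee_pos"]+[0,0,d]))
print(proj(C,(475,143,125)))
E
```

```text
[471.23850594 143.90347064 123.        ]
[548.13923636 146.38381516 123.        ]
[324.53775535 278.61747689]
[324.59780456 304.62051079]
[324.67505433 338.07188209]
[324.69891995 253.96215702]
```

Request:
apply_moves --targets '[{"tx": -0.005,"ty": 0,"tz": -0.02,"spin": 0},{"tx": -0.005,"ty": 0,"tz": -0.045,"spin": 0},{"tx": -0.005,"ty": 0,"tz": -0.065,"spin": 0},{"tx": -0.005,"ty": 0,"tz": -0.08,"spin": 0},{"tx": -0.005,"ty": 0,"tz": -0.09,"spin": 0},{"tx": -0.005,"ty": 0,"tz": -0.093,"spin": 0},{"tx": -0.005,"ty": 0,"tz": -0.093,"spin": 0},{"tx": -0.005,"ty": 0,"tz": -0.093,"spin": 0}]'

```text
t: 20.55
ee_pos: [473.2, 142.8, 65.5]
orientation: [0.047, 3.14, 0.0]
ft_force: [-0.4, 0.6, 0.2]
width: 43.7
grasp_force: 0.0
```

Request:
apply_moves --gripper 1 --targets '[{"tx": 0,"ty": 0,"tz": 0,"spin": 0},{"tx": 0,"ty": 0,"tz": 0,"spin": 0},{"tx": 0,"ty": 0,"tz": 0,"spin": 0},{"tx": 0,"ty": 0,"tz": 0,"spin": 0},{"tx": 0,"ty": 0,"tz": 0,"spin": 0},{"tx": 0,"ty": 0,"tz": 0,"spin": 0},{"tx": 0,"ty": 0,"tz": 0,"spin": 0},{"tx": 0,"ty": 0,"tz": 0,"spin": 0}]'

```text
t: 21.35
ee_pos: [472.7, 142.7, 65.0]
orientation: [0.047, 3.141, 0.0]
ft_force: [-0.4, -0.7, 2.8]
width: 21.6
grasp_force: 30.0
```

Request:
apply_moves --targets '[{"tx": 0,"ty": 0,"tz": 0.03,"spin": 0},{"tx": 0,"ty": 0,"tz": 0.06,"spin": 0},{"tx": 0,"ty": 0,"tz": 0.095,"spin": 0},{"tx": 0,"ty": -0.03,"tz": 0.11,"spin": 0},{"tx": -0.005,"ty": -0.07,"tz": 0.11,"spin": 0},{"tx": -0.01,"ty": -0.11,"tz": 0.11,"spin": 0},{"tx": -0.015,"ty": -0.15,"tz": 0.11,"spin": 0},{"tx": -0.02,"ty": -0.19,"tz": 0.11,"spin": 0}]'

```text
t: 22.15
ee_pos: [451.9, -48.8, 174.8]
orientation: [-0.047, -3.141, 0.0]
ft_force: [0.1, -0.7, -0.4]
width: 21.3
grasp_force: 30.0
```

Request:
apply_moves --targets '[{"tx": 0,"ty": -0.04,"tz": 0,"spin": 0},{"tx": 0,"ty": -0.08,"tz": 0,"spin": 0},{"tx": -0.005,"ty": -0.11,"tz": 0,"spin": 0},{"tx": -0.007,"ty": -0.127,"tz": 0,"spin": 0},{"tx": -0.007,"ty": -0.127,"tz": 0,"spin": 0},{"tx": -0.007,"ty": -0.127,"tz": -0.03,"spin": 0},{"tx": -0.007,"ty": -0.127,"tz": -0.06,"spin": 0},{"tx": -0.007,"ty": -0.127,"tz": -0.08,"spin": 0}]'

```text
t: 22.95
ee_pos: [444.7, -173.1, 93.2]
orientation: [-0.047, -3.14, -0.001]
ft_force: [0.3, -0.7, -1.2]
width: 21.4
grasp_force: 30.0
```

```bash
python3 b.py w8.png
```

```text
22.95 [ 444.7 -173.1   93.2] [-4.70e-02 -3.14e+00 -1.00e-03] 21.369498632130732 [-0.4   0.36  2.02  0.    0.77 -1.94]
cam [ 364. -171.  286.] 397.30298609719256
air_valve_grip 0.64 [325. 262.] [ 440. -172.   74.]
bun_foot_0 0.87 [174. 199.] [ 414. -281.    0.]
bun_foot_0 0.75 [175. 303.] [ 497. -292.    0.]
bun_foot_0 0.63 [ 57. 237.] [ 441. -372.    0.]
bun_foot_0 0.57 [137. 401.] [ 587. -337.    0.]
cone_foot_0 0.86 [328. 261.] [ 455. -170.   30.]
```

Request:
apply_moves --targets '[{"tx": 0,"ty": -0.002,"tz": -0.015,"spin": 0},{"tx": 0,"ty": -0.002,"tz": -0.03,"spin": 0},{"tx": 0,"ty": -0.002,"tz": -0.04,"spin": 0},{"tx": 0,"ty": -0.002,"tz": -0.044,"spin": 0},{"tx": 0,"ty": -0.002,"tz": -0.047,"spin": 0},{"tx": 0,"ty": -0.002,"tz": -0.049,"spin": 0},{"tx": 0,"ty": -0.002,"tz": -0.049,"spin": 0},{"tx": 0,"ty": -0.002,"tz": -0.049,"spin": 0}]'

```text
t: 24.1
ee_pos: [445.9, -176.5, 46.2]
orientation: [0.047, 3.141, -0.0]
ft_force: [0.9, 0.8, -1.4]
width: 21.3
grasp_force: 30.0
```

Request:
apply_moves --targets '[{"tx": 0,"ty": 0,"tz": -0.001,"spin": 0},{"tx": 0,"ty": 0,"tz": -0.002,"spin": 0},{"tx": 0,"ty": 0,"tz": -0.002,"spin": 0},{"tx": 0,"ty": 0,"tz": -0.002,"spin": 0},{"tx": 0,"ty": 0,"tz": -0.002,"spin": 0},{"tx": 0,"ty": 0,"tz": -0.002,"spin": 0},{"tx": 0,"ty": 0,"tz": -0.002,"spin": 0},{"tx": 0,"ty": 0,"tz": -0.002,"spin": 0}]'

```text
t: 24.9
ee_pos: [445.6, -176.4, 43.9]
orientation: [-0.047, -3.141, 0.0]
ft_force: [0.8, 0.1, -1.2]
width: 21.4
grasp_force: 30.0
```

Request:
apply_moves --targets '[{"tx": 0,"ty": 0,"tz": -0.001,"spin": 0},{"tx": 0,"ty": 0,"tz": -0.001,"spin": 0},{"tx": 0,"ty": 0,"tz": -0.001,"spin": 0},{"tx": 0,"ty": 0,"tz": -0.001,"spin": 0},{"tx": 0,"ty": 0,"tz": -0.001,"spin": 0},{"tx": 0,"ty": 0,"tz": -0.001,"spin": 0},{"tx": 0,"ty": 0,"tz": -0.001,"spin": 0},{"tx": 0,"ty": 0,"tz": -0.001,"spin": 0}]'

```text
t: 25.7
ee_pos: [445.7, -176.4, 43.0]
orientation: [0.047, 3.141, -0.0]
ft_force: [-0.2, 0.2, 3.8]
width: 21.5
grasp_force: 30.0
```

Request:
apply_moves --gripper 0 --targets '[{"tx": 0,"ty": 0,"tz": 0,"spin": 0},{"tx": 0,"ty": 0,"tz": 0,"spin": 0},{"tx": 0,"ty": 0,"tz": 0,"spin": 0},{"tx": 0,"ty": 0,"tz": 0,"spin": 0},{"tx": 0,"ty": 0,"tz": 0,"spin": 0},{"tx": 0,"ty": 0,"tz": 0.03,"spin": 0},{"tx": 0,"ty": 0,"tz": 0.07,"spin": 0},{"tx": 0,"ty": 0,"tz": 0.11,"spin": 0}]'

```text
t: 26.5
ee_pos: [445.0, -176.1, 153.7]
orientation: [-0.047, -3.14, -0.001]
ft_force: [1.6, -0.6, -0.6]
width: 43.9
grasp_force: 0.0
```

```bash
python3 b.py w9.png; python3 - <<'E'
from h import *
save("scene","s9.png"); C=cam("scene")
for r in ctrl.pinpoint("cone_foot_0","scene"): print(r["score"],r["uv"],ray(C,r["uv"],8))
E
```

```text
26.5 [ 445.  -176.1  153.7] [-4.70e-02 -3.14e+00 -1.00e-03] 43.91238371643784 [-0.4   0.26  1.98 -0.    0.91 -1.94]
cam [ 367. -175.  354.] 397.30298609719256
station 0.87 [626. 272.] [517. 108.   0.]
bun_foot_0 0.84 [204. 276.] [ 510. -296.    0.]
bun_foot_0 0.66 [201. 187.] [ 424. -288.    0.]
bun_foot_0 0.61 [102. 219.] [ 451. -383.    0.]
bun_foot_0 0.56 [169. 360.] [ 602. -343.    0.]
cone_foot_0 0.59 [327. 222.] [ 452. -176.   30.]
dry_board 0.89 [329. 257.] [ 493. -175.   -0.]
0.6 [333.0, 318.7] [ 451.87372262 -174.26503201    8.        ]
```

The first cone is placed. Now the far cone at (548,146).

Request:
apply_moves --targets '[{"tx": 0.015,"ty": 0.04,"tz": 0.01,"spin": 0},{"tx": 0.03,"ty": 0.085,"tz": 0.01,"spin": 0},{"tx": 0.045,"ty": 0.13,"tz": 0.01,"spin": 0},{"tx": 0.06,"ty": 0.175,"tz": 0.01,"spin": 0},{"tx": 0.075,"ty": 0.22,"tz": 0.01,"spin": 0},{"tx": 0.09,"ty": 0.26,"tz": 0.01,"spin": 0},{"tx": 0.1,"ty": 0.3,"tz": 0.01,"spin": 0},{"tx": 0.103,"ty": 0.322,"tz": 0.01,"spin": 0}]'

```text
t: 27.75
ee_pos: [549.0, 148.5, 161.6]
orientation: [-0.044, -3.14, -0.0]
ft_force: [-0.3, -0.9, 0.4]
width: 44.0
grasp_force: 0.0
```

```bash
python3 b.py w10.png
```

```text
27.75 [549.  148.5 161.6] [-0.044 -3.14  -0.   ] 43.95405564401426 [ 0.24  0.38  1.78  0.    0.99 -1.3 ]
cam [469. 152. 357.] 397.30298609719256
station 0.57 [276. 166.] [507. 109.   0.]
air_valve_hinge 0.66 [439. 250.] [569. 240.  60.]
air_valve_grip 0.87 [464. 139.] [484. 248.  74.]
cone_foot_0 0.85 [321. 219.] [549. 148.  30.]
```

View pics/w10.png

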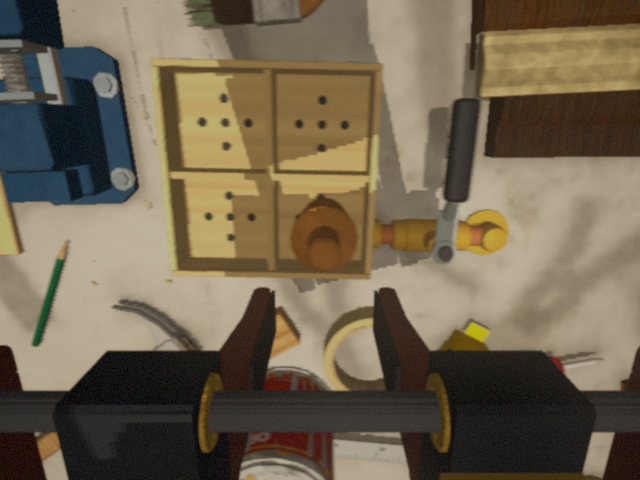

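The last cone's spigot top is at about (323,242), just short of the finger line. The lever is still across the pipe and the other cells are empty.

Request:
apply_moves --targets '[{"tx": -0.004,"ty": 0,"tz": -0.02,"spin": 0},{"tx": -0.004,"ty": 0,"tz": -0.045,"spin": 0},{"tx": -0.004,"ty": 0,"tz": -0.065,"spin": 0},{"tx": -0.004,"ty": 0,"tz": -0.085,"spin": 0},{"tx": -0.004,"ty": 0,"tz": -0.094,"spin": 0},{"tx": -0.004,"ty": 0,"tz": -0.097,"spin": 0},{"tx": -0.004,"ty": 0,"tz": -0.097,"spin": 0},{"tx": -0.004,"ty": 0,"tz": -0.097,"spin": 0}]'

```text
t: 28.9
ee_pos: [545.4, 145.6, 66.8]
orientation: [0.048, 3.14, 0.001]
ft_force: [0.3, 0.5, 0.3]
width: 44.1
grasp_force: 0.0
```

Request:
apply_moves --gripper 1 --targets '[{"tx": 0,"ty": 0,"tz": 0,"spin": 0},{"tx": 0,"ty": 0,"tz": 0,"spin": 0},{"tx": 0,"ty": 0,"tz": 0,"spin": 0},{"tx": 0,"ty": 0,"tz": 0,"spin": 0},{"tx": 0,"ty": 0,"tz": 0,"spin": 0},{"tx": 0,"ty": 0,"tz": 0,"spin": 0},{"tx": 0,"ty": 0,"tz": 0,"spin": 0},{"tx": 0,"ty": 0,"tz": 0,"spin": 0}]'

```text
t: 29.7
ee_pos: [544.9, 145.7, 66.1]
orientation: [0.047, 3.141, 0.0]
ft_force: [-0.1, 0.8, 4.6]
width: 21.4
grasp_force: 30.0
```

Request:
apply_moves --targets '[{"tx": 0,"ty": 0,"tz": 0.03,"spin": 0},{"tx": 0,"ty": 0,"tz": 0.06,"spin": 0},{"tx": 0,"ty": 0,"tz": 0.095,"spin": 0},{"tx": 0,"ty": -0.03,"tz": 0.11,"spin": 0},{"tx": -0.005,"ty": -0.07,"tz": 0.11,"spin": 0},{"tx": -0.01,"ty": -0.11,"tz": 0.11,"spin": 0},{"tx": -0.015,"ty": -0.15,"tz": 0.11,"spin": 0},{"tx": -0.018,"ty": -0.19,"tz": 0.11,"spin": 0}]'

```text
t: 30.5
ee_pos: [525.5, -45.8, 175.4]
orientation: [-0.047, -3.14, -0.0]
ft_force: [0.6, 0.3, -0.7]
width: 21.4
grasp_force: 30.0
```

Request:
apply_moves --targets '[{"tx": 0,"ty": -0.04,"tz": 0,"spin": 0},{"tx": 0,"ty": -0.08,"tz": 0,"spin": 0},{"tx": 0,"ty": -0.11,"tz": 0,"spin": 0},{"tx": 0,"ty": -0.131,"tz": 0,"spin": 0},{"tx": 0,"ty": -0.131,"tz": 0,"spin": 0},{"tx": 0,"ty": -0.131,"tz": -0.03,"spin": 0},{"tx": 0,"ty": -0.131,"tz": -0.06,"spin": 0},{"tx": 0,"ty": -0.131,"tz": -0.09,"spin": 0}]'

```text
t: 31.3
ee_pos: [526.3, -174.4, 84.8]
orientation: [-0.047, -3.141, -0.0]
ft_force: [0.6, -0.8, -1.8]
width: 21.3
grasp_force: 30.0
```

Request:
apply_moves --targets '[{"tx": 0,"ty": 0,"tz": -0.015,"spin": 0},{"tx": 0,"ty": 0,"tz": -0.028,"spin": 0},{"tx": 0,"ty": 0,"tz": -0.034,"spin": 0},{"tx": 0,"ty": 0,"tz": -0.037,"spin": 0},{"tx": 0,"ty": 0,"tz": -0.039,"spin": 0},{"tx": 0,"ty": 0,"tz": -0.04,"spin": 0},{"tx": 0,"ty": 0,"tz": -0.04,"spin": 0},{"tx": 0,"ty": 0,"tz": -0.04,"spin": 0}]'

```text
t: 32.1
ee_pos: [527.0, -175.5, 46.4]
orientation: [0.047, 3.14, -0.0]
ft_force: [1.3, 0.4, -0.6]
width: 21.2
grasp_force: 30.0
```

Request:
apply_moves --targets '[{"tx": 0,"ty": 0,"tz": -0.001,"spin": 0},{"tx": 0,"ty": 0,"tz": -0.002,"spin": 0},{"tx": 0,"ty": 0,"tz": -0.0025,"spin": 0},{"tx": 0,"ty": 0,"tz": -0.0025,"spin": 0},{"tx": 0,"ty": 0,"tz": -0.0025,"spin": 0},{"tx": 0,"ty": 0,"tz": -0.0025,"spin": 0},{"tx": 0,"ty": 0,"tz": -0.0025,"spin": 0},{"tx": 0,"ty": 0,"tz": -0.0025,"spin": 0}]'

```text
t: 32.9
ee_pos: [527.1, -175.4, 44.1]
orientation: [0.047, 3.14, -0.0]
ft_force: [-1.0, 1.8, 6.2]
width: 21.4
grasp_force: 30.0
```

Request:
apply_moves --gripper 0 --targets '[{"tx": 0,"ty": 0,"tz": 0,"spin": 0},{"tx": 0,"ty": 0,"tz": 0,"spin": 0},{"tx": 0,"ty": 0,"tz": 0,"spin": 0},{"tx": 0,"ty": 0,"tz": 0,"spin": 0},{"tx": 0,"ty": 0,"tz": 0,"spin": 0},{"tx": 0,"ty": 0,"tz": 0.03,"spin": 0},{"tx": 0,"ty": 0,"tz": 0.07,"spin": 0},{"tx": 0,"ty": 0,"tz": 0.11,"spin": 0}]'

```text
t: 33.7
ee_pos: [526.0, -175.2, 154.1]
orientation: [-0.047, -3.14, -0.001]
ft_force: [-0.2, 0.5, -0.3]
width: 43.8
grasp_force: 0.0
```

Request:
apply_moves --targets '[{"tx": -0.005,"ty": -0.015,"tz": 0.02,"spin": -8},{"tx": -0.01,"ty": -0.03,"tz": 0.04,"spin": -16},{"tx": -0.015,"ty": -0.05,"tz": 0.06,"spin": -24},{"tx": -0.02,"ty": -0.07,"tz": 0.08,"spin": -32},{"tx": -0.025,"ty": -0.09,"tz": 0.08,"spin": -40},{"tx": -0.03,"ty": -0.11,"tz": 0.08,"spin": -48},{"tx": -0.03,"ty": -0.117,"tz": 0.08,"spin": -56},{"tx": -0.03,"ty": -0.117,"tz": 0.08,"spin": -64}]'

```text
t: 34.5
ee_pos: [496.3, -293.5, 233.3]
orientation: [1.714, 2.633, -0.0]
ft_force: [0.3, 0.1, -0.4]
width: 44.1
grasp_force: 0.0
```

Request:
apply_moves --targets '[{"tx": 0,"ty": 0,"tz": 0,"spin": -8},{"tx": 0,"ty": 0,"tz": 0,"spin": -16},{"tx": 0,"ty": 0,"tz": 0,"spin": -24},{"tx": 0,"ty": 0,"tz": 0,"spin": -24},{"tx": 0,"ty": 0,"tz": 0,"spin": -24},{"tx": 0,"ty": 0,"tz": 0,"spin": -24},{"tx": 0,"ty": 0,"tz": 0,"spin": -24},{"tx": 0,"ty": 0,"tz": 0,"spin": -24}]'

```text
t: 35.3
ee_pos: [496.6, -292.3, 233.4]
orientation: [-2.215, -2.228, 0.0]
ft_force: [0.1, -0.4, 0.4]
width: 43.8
grasp_force: 0.0
```

```bash
python3 b.py w11.png; python3 - <<'E'
from h import *
for n in("scene","top"):
  save(n,n+"11.png"); C=cam(n)
  for k,z in (("cone_foot_0",8),("bun_foot_0",0)):
    for r in ctrl.pinpoint(k,n): print(n,k,round(r["score"],2),np.round(ray(C,r["uv"],z)))
E
```

```text
35.3 [ 496.6 -292.3  233.4] [-2.215 -2.228  0.   ] 43.777963990678025 [-0.55  0.3   1.7  -0.    1.14 -0.56]
cam [ 498. -211.  428.] 397.30298609719256
bun_foot_0 0.8 [404. 245.] [ 589. -345.    0.]
bun_foot_0 0.77 [264. 154.] [ 435. -245.    0.]
bun_foot_0 0.56 [273. 271.] [ 440. -378.    0.]
cone_foot_0 0.66 [356.  81.] [ 528. -176.   30.]
dry_board 0.9 [311.  84.] [ 484. -176.    0.]
scene cone_foot_0 0.94 [ 533. -165.    8.]
scene cone_foot_0 0.82 [ 448. -178.    8.]
scene cone_foot_0 0.73 [ 492. -295.    8.]
scene bun_foot_0 0.7 [ 433. -241.    0.]
scene bun_foot_0 0.66 [ 591. -336.    0.]
scene bun_foot_0 0.62 [ 439. -371.    0.]
scene bun_foot_0 0.6 [ 497. -287.    0.]
top cone_foot_0 0.83 [ 440. -175.    8.]
top cone_foot_0 0.78 [ 533. -166.    8.]
```

View pics/w11.png

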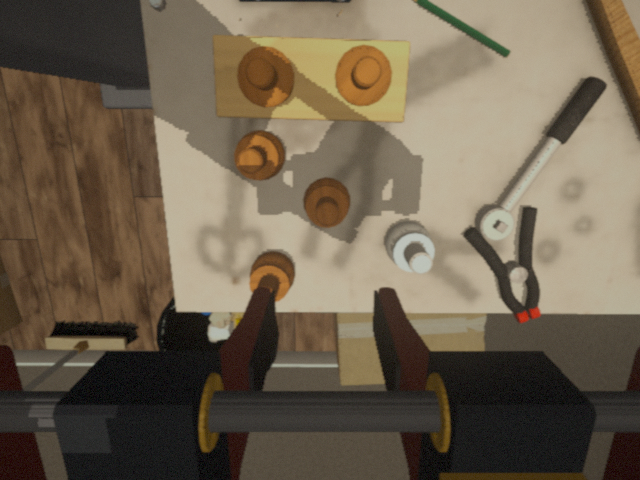

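Both cones stand on the board at (265,77) and (363,75). One bun was knocked to (258,156); the others are at (326,203) and (271,277), and the white decoy is at (411,248).

```bash
python3 - <<'E'
from h import *
C=cam("wrist")
for uv in ((253,158),(327,208),(270,290),(369,72),(263,72)): print(np.round(ray(C,uv,76)))
E
```

```text
[ 436. -243.   76.]
[ 501. -287.   76.]
[ 447. -368.   76.]
[ 535. -173.   76.]
[ 448. -174.   76.]
```

Request:
apply_moves --targets '[{"tx": 0.002,"ty": 0.003,"tz": -0.04,"spin": 0},{"tx": 0.002,"ty": 0.003,"tz": -0.08,"spin": 0},{"tx": 0.002,"ty": 0.003,"tz": -0.12,"spin": 0},{"tx": 0.002,"ty": 0.003,"tz": -0.16,"spin": 0},{"tx": 0.002,"ty": 0.003,"tz": -0.19,"spin": 0},{"tx": 0.002,"ty": 0.003,"tz": -0.205,"spin": 0},{"tx": 0.002,"ty": 0.003,"tz": -0.213,"spin": 0},{"tx": 0.002,"ty": 0.003,"tz": -0.213,"spin": 0}]'

```text
t: 36.75
ee_pos: [498.7, -289.4, 20.2]
orientation: [-2.216, -2.226, 0.0]
ft_force: [-1.0, 1.0, -0.0]
width: 43.7
grasp_force: 0.0
```

Request:
apply_moves --gripper 1 --targets '[{"tx": 0,"ty": 0,"tz": 0,"spin": 0},{"tx": 0,"ty": 0,"tz": 0,"spin": 0},{"tx": 0,"ty": 0,"tz": 0,"spin": 0},{"tx": 0,"ty": 0,"tz": 0,"spin": 0},{"tx": 0,"ty": 0,"tz": 0,"spin": 0},{"tx": 0,"ty": 0,"tz": 0,"spin": 0},{"tx": 0,"ty": 0,"tz": 0,"spin": 0},{"tx": 0,"ty": 0,"tz": 0,"spin": 0}]'

```text
t: 37.55
ee_pos: [499.3, -289.8, 21.5]
orientation: [2.215, 2.226, 0.001]
ft_force: [-0.2, -0.1, 6.4]
width: 21.1
grasp_force: 30.0
```

Request:
apply_moves --targets '[{"tx": 0,"ty": 0,"tz": 0.03,"spin": 0},{"tx": 0,"ty": 0,"tz": 0.07,"spin": 0},{"tx": 0,"ty": 0,"tz": 0.115,"spin": 0},{"tx": 0.003,"ty": 0.02,"tz": 0.15,"spin": 0},{"tx": 0.007,"ty": 0.06,"tz": 0.15,"spin": 0},{"tx": 0.01,"ty": 0.1,"tz": 0.15,"spin": 0},{"tx": 0.015,"ty": 0.145,"tz": 0.15,"spin": 0},{"tx": 0.02,"ty": 0.19,"tz": 0.15,"spin": 0}]'

```text
t: 38.35
ee_pos: [518.4, -97.9, 170.7]
orientation: [2.217, 2.226, 0.0]
ft_force: [0.9, 0.1, -1.0]
width: 21.5
grasp_force: 30.0
```

Request:
apply_moves --targets '[{"tx": 0.005,"ty": 0.045,"tz": 0,"spin": 0},{"tx": 0.01,"ty": 0.09,"tz": 0,"spin": 0},{"tx": 0.015,"ty": 0.135,"tz": 0,"spin": 0},{"tx": 0.02,"ty": 0.18,"tz": 0,"spin": 0},{"tx": 0.025,"ty": 0.22,"tz": 0,"spin": 0},{"tx": 0.026,"ty": 0.243,"tz": 0,"spin": 0},{"tx": 0.026,"ty": 0.243,"tz": 0,"spin": 0},{"tx": 0.026,"ty": 0.243,"tz": 0,"spin": 0}]'

```text
t: 39.15
ee_pos: [544.2, 143.6, 170.2]
orientation: [-2.214, -2.228, 0.001]
ft_force: [0.4, -0.6, 0.2]
width: 21.1
grasp_force: 30.0
```

Request:
apply_moves --targets '[{"tx": 0,"ty": 0,"tz": -0.03,"spin": 0},{"tx": 0,"ty": 0,"tz": -0.065,"spin": 0},{"tx": 0,"ty": 0,"tz": -0.09,"spin": 0},{"tx": 0,"ty": 0,"tz": -0.108,"spin": 0},{"tx": 0,"ty": 0,"tz": -0.115,"spin": 0},{"tx": 0,"ty": 0,"tz": -0.119,"spin": 0},{"tx": 0,"ty": 0,"tz": -0.1195,"spin": 0},{"tx": 0,"ty": 0,"tz": -0.1195,"spin": 0}]'

```text
t: 39.95
ee_pos: [545.4, 143.3, 51.8]
orientation: [2.216, 2.225, 0.002]
ft_force: [0.2, -0.2, -0.7]
width: 21.7
grasp_force: 30.0
```

Request:
apply_moves --gripper 0 --targets '[{"tx": 0,"ty": 0,"tz": 0,"spin": 0},{"tx": 0,"ty": 0,"tz": 0,"spin": 0},{"tx": 0,"ty": 0,"tz": 0,"spin": 0},{"tx": 0,"ty": 0,"tz": 0,"spin": 0},{"tx": 0,"ty": 0,"tz": 0,"spin": 0},{"tx": 0,"ty": 0,"tz": 0.03,"spin": 0},{"tx": 0,"ty": 0,"tz": 0.07,"spin": 0},{"tx": 0,"ty": 0,"tz": 0.12,"spin": 0}]'

```text
t: 40.75
ee_pos: [543.2, 143.3, 170.6]
orientation: [-2.214, -2.225, 0.005]
ft_force: [0.7, -0.4, 0.2]
width: 43.6
grasp_force: 0.0
```

Request:
apply_moves --targets '[{"tx": -0.008,"ty": -0.04,"tz": 0,"spin": 0},{"tx": -0.016,"ty": -0.085,"tz": 0,"spin": 0},{"tx": -0.025,"ty": -0.13,"tz": 0,"spin": 0},{"tx": -0.034,"ty": -0.175,"tz": 0,"spin": 0},{"tx": -0.043,"ty": -0.22,"tz": 0,"spin": 0},{"tx": -0.052,"ty": -0.265,"tz": 0,"spin": 0},{"tx": -0.061,"ty": -0.31,"tz": 0,"spin": 0},{"tx": -0.07,"ty": -0.355,"tz": 0,"spin": 0}]'

```text
t: 41.55
ee_pos: [474.0, -213.1, 171.0]
orientation: [2.216, 2.227, 0.0]
ft_force: [0.3, -0.6, 0.1]
width: 43.9
grasp_force: 0.0
```

Request:
apply_moves --targets '[{"tx": -0.01,"ty": -0.045,"tz": 0,"spin": 0},{"tx": -0.02,"ty": -0.09,"tz": 0,"spin": 0},{"tx": -0.028,"ty": -0.13,"tz": 0,"spin": 0},{"tx": -0.031,"ty": -0.159,"tz": 0,"spin": 0},{"tx": -0.031,"ty": -0.159,"tz": 0,"spin": 0},{"tx": -0.031,"ty": -0.159,"tz": 0,"spin": 0},{"tx": -0.031,"ty": -0.159,"tz": 0,"spin": 0},{"tx": -0.031,"ty": -0.159,"tz": 0,"spin": 0}]'

```text
t: 42.35
ee_pos: [443.9, -369.1, 170.9]
orientation: [-2.214, -2.228, -0.0]
ft_force: [-0.4, 0.2, -0.5]
width: 43.7
grasp_force: 0.0
```

```bash
python3 b.py w12.png; python3 - <<'E'
from h import *
save("top","t12.png"); C=cam("top")
for k,z in (("bun_foot_0",0),("bun_foot_0",30)):
    for r in ctrl.pinpoint(k,"top"): print(k,z,round(r["score"],2),np.round(ray(C,r["uv"],z)))
E
```

```text
42.35 [ 443.9 -369.1  170.9] [-2.214 -2.228 -0.   ] 43.69544183090429 [-0.71  0.38  1.75  0.    1.01 -0.72]
cam [ 445. -288.  366.] 397.30298609719256
air_valve_hinge 0.48 [319. 217.] [ 442. -361.   60.]
bun_foot_0 0.93 [314.  66.] [ 436. -244.    0.]
bun_foot_0 0.85 [483. 183.] [ 592. -342.    0.]
bun_foot_0 0.61 [321. 216.] [ 443. -374.    0.]
bun_foot_0 0 0.78 [ 432. -243.    0.]
bun_foot_0 0 0.75 [547. 144.   0.]
bun_foot_0 0 0.56 [ 596. -341.    0.]
bun_foot_0 30 0.78 [ 427. -238.   30.]
bun_foot_0 30 0.75 [539. 139.  30.]
bun_foot_0 30 0.56 [ 587. -334.   30.]
```

Request:
apply_moves --targets '[{"tx": 0,"ty": -0.003,"tz": -0.04,"spin": 0},{"tx": 0,"ty": -0.003,"tz": -0.08,"spin": 0},{"tx": 0,"ty": -0.003,"tz": -0.11,"spin": 0},{"tx": 0,"ty": -0.003,"tz": -0.13,"spin": 0},{"tx": 0,"ty": -0.003,"tz": -0.145,"spin": 0},{"tx": 0,"ty": -0.003,"tz": -0.15,"spin": 0},{"tx": 0,"ty": -0.003,"tz": -0.15,"spin": 0},{"tx": 0,"ty": -0.003,"tz": -0.15,"spin": 0}]'

```text
t: 43.65
ee_pos: [444.3, -373.9, 21.8]
orientation: [2.215, 2.226, 0.0]
ft_force: [-0.2, -1.4, 0.1]
width: 43.4
grasp_force: 0.0
```

Request:
apply_moves --gripper 1 --targets '[{"tx": 0,"ty": 0,"tz": 0,"spin": 0},{"tx": 0,"ty": 0,"tz": 0,"spin": 0},{"tx": 0,"ty": 0,"tz": 0,"spin": 0},{"tx": 0,"ty": 0,"tz": 0,"spin": 0},{"tx": 0,"ty": 0,"tz": 0,"spin": 0},{"tx": 0,"ty": 0,"tz": 0,"spin": 0},{"tx": 0,"ty": 0,"tz": 0,"spin": 0},{"tx": 0,"ty": 0,"tz": 0,"spin": 0}]'

```text
t: 44.45
ee_pos: [443.8, -373.5, 21.0]
orientation: [2.216, 2.227, -0.0]
ft_force: [-1.3, -0.7, 1.5]
width: 21.7
grasp_force: 30.0
```

Request:
apply_moves --targets '[{"tx": 0,"ty": 0,"tz": 0.03,"spin": 0},{"tx": 0,"ty": 0,"tz": 0.07,"spin": 0},{"tx": 0,"ty": 0,"tz": 0.115,"spin": 0},{"tx": 0,"ty": 0.02,"tz": 0.15,"spin": 0},{"tx": 0.005,"ty": 0.06,"tz": 0.15,"spin": 0},{"tx": 0.005,"ty": 0.1,"tz": 0.15,"spin": 0},{"tx": 0.005,"ty": 0.145,"tz": 0.15,"spin": 0},{"tx": 0.005,"ty": 0.19,"tz": 0.15,"spin": 0}]'

```text
t: 45.25
ee_pos: [448.2, -181.8, 170.8]
orientation: [-2.217, -2.226, -0.0]
ft_force: [0.5, 0.5, -1.3]
width: 21.0
grasp_force: 30.0
```

Request:
apply_moves --targets '[{"tx": 0,"ty": 0.045,"tz": 0,"spin": 0},{"tx": 0.005,"ty": 0.09,"tz": 0,"spin": 0},{"tx": 0.01,"ty": 0.135,"tz": 0,"spin": 0},{"tx": 0.015,"ty": 0.18,"tz": 0,"spin": 0},{"tx": 0.02,"ty": 0.225,"tz": 0,"spin": 0},{"tx": 0.02,"ty": 0.27,"tz": 0,"spin": 0},{"tx": 0.02,"ty": 0.31,"tz": 0,"spin": 0},{"tx": 0.02,"ty": 0.33,"tz": 0,"spin": 0}]'

```text
t: 46.05
ee_pos: [468.2, 149.5, 170.7]
orientation: [-2.213, -2.229, -0.001]
ft_force: [1.0, -0.6, -1.4]
width: 21.5
grasp_force: 30.0
```

Request:
apply_moves --targets '[{"tx": 0,"ty": 0,"tz": 0,"spin": 0},{"tx": 0,"ty": 0,"tz": 0,"spin": 0},{"tx": 0,"ty": 0,"tz": -0.03,"spin": 0},{"tx": 0,"ty": 0,"tz": -0.06,"spin": 0},{"tx": 0,"ty": 0,"tz": -0.07,"spin": 0},{"tx": 0,"ty": 0,"tz": -0.07,"spin": 0},{"tx": 0,"ty": 0,"tz": -0.07,"spin": 0},{"tx": 0,"ty": 0,"tz": -0.07,"spin": 0}]'

```text
t: 46.85
ee_pos: [469.7, 146.6, 102.1]
orientation: [2.216, 2.225, 0.003]
ft_force: [0.8, -0.2, -0.9]
width: 21.2
grasp_force: 30.0
```

Bottom is at about 81 mm; now down to the cell floor and release.

Request:
apply_moves --targets '[{"tx": 0,"ty": -0.001,"tz": -0.015,"spin": 0},{"tx": 0,"ty": -0.001,"tz": -0.03,"spin": 0},{"tx": 0,"ty": -0.001,"tz": -0.04,"spin": 0},{"tx": 0,"ty": -0.001,"tz": -0.046,"spin": 0},{"tx": 0,"ty": -0.001,"tz": -0.048,"spin": 0},{"tx": 0,"ty": -0.001,"tz": -0.0495,"spin": 0},{"tx": 0,"ty": -0.001,"tz": -0.0495,"spin": 0},{"tx": 0,"ty": -0.001,"tz": -0.0495,"spin": 0}]'

```text
t: 47.65
ee_pos: [468.9, 145.7, 51.7]
orientation: [2.216, 2.227, 0.001]
ft_force: [-0.1, -0.4, -1.2]
width: 21.4
grasp_force: 30.0
```

Request:
apply_moves --gripper 0 --targets '[{"tx": 0,"ty": 0,"tz": 0,"spin": 0},{"tx": 0,"ty": 0,"tz": 0,"spin": 0},{"tx": 0,"ty": 0,"tz": 0,"spin": 0},{"tx": 0,"ty": 0,"tz": 0,"spin": 0},{"tx": 0,"ty": 0,"tz": 0,"spin": 0},{"tx": 0,"ty": 0,"tz": 0.03,"spin": 0},{"tx": 0,"ty": 0,"tz": 0.07,"spin": 0},{"tx": 0,"ty": 0,"tz": 0.12,"spin": 0}]'

```text
t: 48.45
ee_pos: [467.2, 145.2, 171.4]
orientation: [-2.215, -2.225, 0.005]
ft_force: [1.7, 0.0, -0.7]
width: 43.8
grasp_force: 0.0
```

Request:
apply_moves --targets '[{"tx": -0.004,"ty": -0.04,"tz": 0,"spin": 0},{"tx": -0.008,"ty": -0.085,"tz": 0,"spin": 0},{"tx": -0.012,"ty": -0.13,"tz": 0,"spin": 0},{"tx": -0.016,"ty": -0.175,"tz": 0,"spin": 0},{"tx": -0.02,"ty": -0.22,"tz": 0,"spin": 0},{"tx": -0.024,"ty": -0.265,"tz": 0,"spin": 0},{"tx": -0.028,"ty": -0.31,"tz": 0,"spin": 0},{"tx": -0.033,"ty": -0.35,"tz": 0,"spin": 0}]'

```text
t: 49.25
ee_pos: [435.3, -206.5, 171.6]
orientation: [2.216, 2.226, 0.0]
ft_force: [0.5, -0.2, -0.0]
width: 44.2
grasp_force: 0.0
```

Request:
apply_moves --targets '[{"tx": 0,"ty": -0.02,"tz": 0,"spin": 0},{"tx": 0,"ty": -0.04,"tz": 0,"spin": 0},{"tx": 0,"ty": -0.04,"tz": 0,"spin": 0},{"tx": 0,"ty": -0.04,"tz": 0,"spin": 0},{"tx": 0,"ty": -0.04,"tz": 0,"spin": 0},{"tx": 0,"ty": -0.04,"tz": 0,"spin": 0},{"tx": 0,"ty": -0.04,"tz": 0,"spin": 0},{"tx": 0,"ty": -0.04,"tz": 0,"spin": 0}]'

```text
t: 50.05
ee_pos: [435.8, -243.9, 171.4]
orientation: [2.215, 2.228, 0.0]
ft_force: [0.1, 0.1, 0.5]
width: 43.9
grasp_force: 0.0
```

```bash
python3 b.py w13.png; python3 - <<'E'
from h import *
save("top","t13.png"); C=cam("top")
for k,z in (("bun_foot_0",0),("bun_foot_0",30)):
    for r in ctrl.pinpoint(k,"top"): print(k,z,round(r["score"],2),np.round(ray(C,r["uv"],z)))
E
```

```text
50.05 [ 435.8 -243.9  171.4] [2.215 2.228 0.   ] 43.923883414420956 [-0.53  0.26  1.92  0.    0.96 -0.54]
cam [ 437. -163.  367.] 397.30298609719256
bun_foot_0 0.98 [322. 210.] [ 435. -244.    0.]
bun_foot_0 0.97 [473. 305.] [ 590. -340.    0.]
bun_foot_0 0.7 [377. 134.] [ 484. -174.    0.]
cone_foot_0 0.81 [432. 136.] [ 525. -174.   30.]
cone_foot_0 0.78 [338. 138.] [ 449. -176.   30.]
dry_board 0.65 [376. 133.] [ 483. -173.    0.]
bun_foot_0 0 0.87 [470. 150.   0.]
bun_foot_0 0 0.73 [545. 142.   0.]
bun_foot_0 30 0.87 [464. 146.  30.]
bun_foot_0 30 0.73 [538. 138.  30.]
```

Request:
apply_moves --targets '[{"tx": 0,"ty": 0,"tz": -0.04,"spin": 0},{"tx": 0,"ty": 0,"tz": -0.08,"spin": 0},{"tx": 0,"ty": 0,"tz": -0.11,"spin": 0},{"tx": 0,"ty": 0,"tz": -0.13,"spin": 0},{"tx": 0,"ty": 0,"tz": -0.145,"spin": 0},{"tx": 0,"ty": 0,"tz": -0.15,"spin": 0},{"tx": 0,"ty": 0,"tz": -0.15,"spin": 0},{"tx": 0,"ty": 0,"tz": -0.15,"spin": 0}]'

```text
t: 51.35
ee_pos: [436.1, -244.7, 22.0]
orientation: [2.216, 2.226, 0.0]
ft_force: [-0.8, -0.5, 0.0]
width: 43.9
grasp_force: 0.0
```

Request:
apply_moves --gripper 1 --targets '[{"tx": 0,"ty": 0,"tz": 0,"spin": 0},{"tx": 0,"ty": 0,"tz": 0,"spin": 0},{"tx": 0,"ty": 0,"tz": 0,"spin": 0},{"tx": 0,"ty": 0,"tz": 0,"spin": 0},{"tx": 0,"ty": 0,"tz": 0,"spin": 0},{"tx": 0,"ty": 0,"tz": 0,"spin": 0},{"tx": 0,"ty": 0,"tz": 0,"spin": 0},{"tx": 0,"ty": 0,"tz": 0,"spin": 0}]'

```text
t: 52.15
ee_pos: [435.7, -244.4, 21.4]
orientation: [2.216, 2.227, -0.0]
ft_force: [0.4, -0.1, 1.6]
width: 21.5
grasp_force: 30.0
```

Request:
apply_moves --targets '[{"tx": 0,"ty": 0,"tz": 0.03,"spin": 0},{"tx": 0,"ty": 0,"tz": 0.07,"spin": 0},{"tx": 0,"ty": 0,"tz": 0.115,"spin": 0},{"tx": 0,"ty": 0,"tz": 0.15,"spin": 0},{"tx": 0.005,"ty": 0.03,"tz": 0.15,"spin": 0},{"tx": 0.01,"ty": 0.07,"tz": 0.15,"spin": 0},{"tx": 0.015,"ty": 0.11,"tz": 0.15,"spin": 0},{"tx": 0.02,"ty": 0.15,"tz": 0.15,"spin": 0}]'

```text
t: 52.95
ee_pos: [455.4, -93.0, 171.4]
orientation: [2.217, 2.226, 0.0]
ft_force: [1.0, -0.5, -1.0]
width: 21.7
grasp_force: 30.0
```

Request:
apply_moves --targets '[{"tx": 0.005,"ty": 0.04,"tz": 0,"spin": 0},{"tx": 0.01,"ty": 0.08,"tz": 0,"spin": 0},{"tx": 0.01,"ty": 0.12,"tz": 0,"spin": 0},{"tx": 0.01,"ty": 0.15,"tz": 0,"spin": 0},{"tx": 0.01,"ty": 0.165,"tz": 0,"spin": 0},{"tx": 0.01,"ty": 0.165,"tz": 0,"spin": 0},{"tx": 0.01,"ty": 0.165,"tz": 0,"spin": 0},{"tx": 0.01,"ty": 0.165,"tz": 0,"spin": 0}]'

```text
t: 53.75
ee_pos: [465.5, 69.9, 171.3]
orientation: [-2.217, -2.226, 0.001]
ft_force: [0.5, 0.2, -0.8]
width: 21.2
grasp_force: 30.0
```

Request:
apply_moves --targets '[{"tx": 0,"ty": 0,"tz": -0.03,"spin": 0},{"tx": 0,"ty": 0,"tz": -0.065,"spin": 0},{"tx": 0,"ty": 0,"tz": -0.09,"spin": 0},{"tx": 0,"ty": 0,"tz": -0.108,"spin": 0},{"tx": 0,"ty": 0,"tz": -0.115,"spin": 0},{"tx": 0,"ty": 0,"tz": -0.119,"spin": 0},{"tx": 0,"ty": 0,"tz": -0.1195,"spin": 0},{"tx": 0,"ty": 0,"tz": -0.1195,"spin": 0}]'

```text
t: 54.55
ee_pos: [466.3, 70.5, 52.6]
orientation: [2.216, 2.226, 0.002]
ft_force: [0.2, 0.9, -0.6]
width: 21.3
grasp_force: 30.0
```

Request:
apply_moves --gripper 0 --targets '[{"tx": 0,"ty": 0,"tz": 0,"spin": 0},{"tx": 0,"ty": 0,"tz": 0,"spin": 0},{"tx": 0,"ty": 0,"tz": 0,"spin": 0},{"tx": 0,"ty": 0,"tz": 0,"spin": 0},{"tx": 0,"ty": 0,"tz": 0,"spin": 0},{"tx": 0,"ty": 0,"tz": 0.03,"spin": 0},{"tx": 0,"ty": 0,"tz": 0.07,"spin": 0},{"tx": 0,"ty": 0,"tz": 0.12,"spin": 0}]'

```text
t: 55.35
ee_pos: [464.1, 70.4, 171.9]
orientation: [-2.214, -2.225, 0.005]
ft_force: [0.9, 0.1, -0.0]
width: 43.9
grasp_force: 0.0
```

Request:
apply_moves --targets '[{"tx": 0.005,"ty": 0.03,"tz": 0,"spin": 8},{"tx": 0.01,"ty": 0.06,"tz": 0,"spin": 16},{"tx": 0.015,"ty": 0.09,"tz": 0,"spin": 24},{"tx": 0.02,"ty": 0.12,"tz": 0,"spin": 32},{"tx": 0.0215,"ty": 0.15,"tz": 0,"spin": 40},{"tx": 0.0215,"ty": 0.174,"tz": 0,"spin": 48},{"tx": 0.0215,"ty": 0.174,"tz": 0,"spin": 56},{"tx": 0.0215,"ty": 0.174,"tz": 0,"spin": 64}]'

```text
t: 56.15
ee_pos: [486.8, 245.5, 171.6]
orientation: [-0.688, -3.065, 0.0]
ft_force: [0.6, 1.2, -0.4]
width: 44.1
grasp_force: 0.0
```

Request:
apply_moves --targets '[{"tx": 0,"ty": 0,"tz": 0,"spin": 8},{"tx": 0,"ty": 0,"tz": 0,"spin": 16},{"tx": 0,"ty": 0,"tz": 0,"spin": 23},{"tx": 0,"ty": 0,"tz": 0,"spin": 23},{"tx": 0,"ty": 0,"tz": 0,"spin": 23},{"tx": 0,"ty": 0,"tz": 0,"spin": 23},{"tx": 0,"ty": 0,"tz": 0,"spin": 23},{"tx": 0,"ty": 0,"tz": 0,"spin": 23}]'

```text
t: 56.95
ee_pos: [487.1, 244.6, 171.9]
orientation: [-0.076, -3.141, 0.0]
ft_force: [-0.5, -0.1, 0.9]
width: 44.1
grasp_force: 0.0
```

```bash
python3 b.py w14.png; python3 - <<'E'
from h import *
a=cv2.imread("pics/w14.png"); s=save("scene","s14.png")[:,:,::-1]
C=cam("scene")
for k in ("bun_foot_0","cone_foot_0"):
    for r in ctrl.pinpoint(k,"scene"): print(k,round(r["score"],2),np.round(r["uv"]),np.round(ray(C,r["uv"],30 if r["uv"][1]<250 else 8)))
cv2.imwrite("pics/f14.png",cv2.hconcat([cv2.resize(a,(400,300)),cv2.resize(s[120:450,200:500],(400,440))[:300]]))
# scene 330x300 crop, and wrist side by side
E
```

```text
56.95 [487.1 244.6 171.9] [-0.076 -3.141  0.   ] 44.06880656665371 [ 0.44  0.33  1.82 -0.    0.99 -1.08]
cam [407. 248. 367.] 397.30298609719256
station 0.85 [184. 238.] [509. 109.   0.]
air_valve_hinge 0.75 [319. 316.] [568. 236.  60.]
air_valve_grip 0.62 [326. 228.] [485. 246.  74.]
bun_foot_0 0.97 [204. 203.] [476. 133.  -0.]
bun_foot_0 0.68 [120. 202.] [472.  54.   0.]
bun_foot_0 0.67 [212. 285.] [559. 129.   0.]
bun_foot_0 0.95 [291. 214.] [469.  78.  30.]
bun_foot_0 0.78 [281. 187.] [476. 158.  30.]
bun_foot_0 0.69 [313. 182.] [544. 143.  30.]
bun_foot_0 0.6 [440. 367.] [ 583. -336.    8.]
cone_foot_0 0.84 [369. 301.] [ 530. -166.    8.]
cone_foot_0 0.57 [330. 319.] [ 447. -173.    8.]
```

View pics/f14.png

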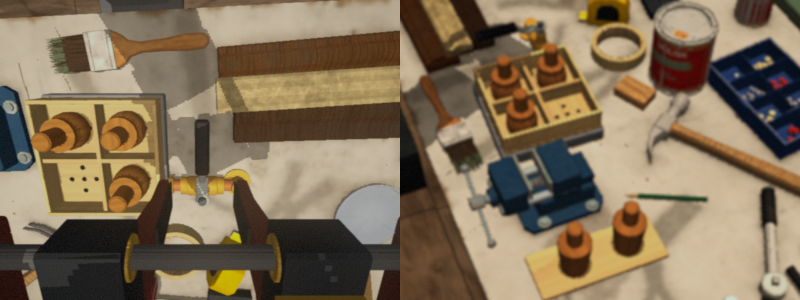

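The check picture shows 3 buns upright in their cells (wrist half at 62,132, 124,132, 130,187) and both cones on the board. The lever is still across, from (202,135) to (202,188). Now I'll grip it and open it.

Request:
apply_moves --targets '[{"tx": 0,"ty": 0,"tz": -0.04,"spin": 0},{"tx": 0,"ty": 0,"tz": -0.08,"spin": 0},{"tx": 0,"ty": 0,"tz": -0.1,"spin": 0},{"tx": 0,"ty": 0,"tz": -0.115,"spin": 0},{"tx": 0,"ty": 0,"tz": -0.128,"spin": 0},{"tx": 0,"ty": 0,"tz": -0.134,"spin": 0},{"tx": 0,"ty": 0,"tz": -0.134,"spin": 0},{"tx": 0,"ty": 0,"tz": -0.134,"spin": 0}]'

```text
t: 58.25
ee_pos: [487.6, 244.8, 38.4]
orientation: [0.075, 3.14, 0.001]
ft_force: [-0.6, 0.0, 1.1]
width: 43.8
grasp_force: 0.0
```

Request:
apply_moves --gripper 1 --targets '[{"tx": 0,"ty": 0,"tz": 0,"spin": 0},{"tx": 0,"ty": 0,"tz": 0,"spin": 0},{"tx": 0,"ty": 0,"tz": 0,"spin": 0},{"tx": 0,"ty": 0,"tz": 0,"spin": 0},{"tx": 0,"ty": 0,"tz": 0,"spin": 0},{"tx": 0,"ty": 0,"tz": 0,"spin": 0},{"tx": 0,"ty": 0,"tz": 0,"spin": 0},{"tx": 0,"ty": 0,"tz": 0,"spin": 0}]'

```text
t: 59.05
ee_pos: [487.3, 244.6, 38.2]
orientation: [0.075, 3.14, 0.0]
ft_force: [-0.4, -2.6, 5.6]
width: 17.6
grasp_force: 30.0
```

Request:
apply_moves --targets '[{"tx": 0.0013,"ty": 0.0113,"tz": 0,"spin": -8},{"tx": 0.0041,"ty": 0.0222,"tz": 0,"spin": -16},{"tx": 0.0084,"ty": 0.0326,"tz": 0,"spin": -24},{"tx": 0.0141,"ty": 0.0424,"tz": 0,"spin": -32},{"tx": 0.0212,"ty": 0.0512,"tz": 0,"spin": -40},{"tx": 0.0294,"ty": 0.059,"tz": 0,"spin": -48},{"tx": 0.0386,"ty": 0.0656,"tz": 0,"spin": -56},{"tx": 0.0486,"ty": 0.0708,"tz": 0,"spin": -64}]'

```text
t: 59.85
ee_pos: [536.2, 314.1, 38.2]
orientation: [1.733, 2.619, -0.003]
ft_force: [1.9, -10.9, 8.0]
width: 17.6
grasp_force: 30.0
```

Request:
apply_moves --targets '[{"tx": 0.0107,"ty": 0.0038,"tz": 0,"spin": -8},{"tx": 0.0217,"ty": 0.006,"tz": 0,"spin": -16},{"tx": 0.029,"ty": 0.0067,"tz": 0,"spin": -21},{"tx": 0.0323,"ty": 0.0067,"tz": 0,"spin": -24},{"tx": 0.0345,"ty": 0.0066,"tz": 0,"spin": -26},{"tx": 0.0345,"ty": 0.0066,"tz": 0,"spin": -26},{"tx": 0.0345,"ty": 0.0066,"tz": 0,"spin": -26},{"tx": 0.0345,"ty": 0.0066,"tz": 0,"spin": -26}]'

```text
t: 60.65
ee_pos: [571.2, 320.3, 38.2]
orientation: [2.271, 2.168, -0.001]
ft_force: [2.5, -9.7, 5.3]
width: 17.7
grasp_force: 30.0
```

Push a little further to find the stop.

Request:
apply_moves --targets '[{"tx": 0.002,"ty": 0,"tz": 0,"spin": 0},{"tx": 0.004,"ty": 0,"tz": 0,"spin": 0},{"tx": 0.005,"ty": 0,"tz": 0,"spin": 0},{"tx": 0.005,"ty": 0,"tz": 0,"spin": 0},{"tx": 0.005,"ty": 0,"tz": 0,"spin": 0},{"tx": 0.005,"ty": 0,"tz": 0,"spin": 0},{"tx": 0.005,"ty": 0,"tz": 0,"spin": 0},{"tx": 0.005,"ty": 0,"tz": 0,"spin": 0}]'

```text
t: 61.45
ee_pos: [571.4, 320.2, 38.1]
orientation: [-2.271, -2.167, 0.013]
ft_force: [-13.2, -6.6, 16.0]
width: 17.5
grasp_force: 30.0
```

At the open stop. I'll relieve, release and rise clear.

Request:
apply_moves --gripper 0 --targets '[{"tx": -0.003,"ty": 0,"tz": 0,"spin": 0},{"tx": -0.003,"ty": 0,"tz": 0,"spin": 0},{"tx": -0.003,"ty": 0,"tz": 0,"spin": 0},{"tx": -0.003,"ty": 0,"tz": 0,"spin": 0},{"tx": -0.003,"ty": 0,"tz": 0,"spin": 0},{"tx": -0.003,"ty": 0,"tz": 0.03,"spin": 0},{"tx": -0.003,"ty": 0,"tz": 0.07,"spin": 0},{"tx": -0.003,"ty": 0,"tz": 0.12,"spin": 0}]'

```text
t: 62.25
ee_pos: [571.1, 321.3, 157.2]
orientation: [-2.273, -2.167, 0.006]
ft_force: [-0.5, 1.5, 0.3]
width: 44.0
grasp_force: 0.0
```

Request:
apply_moves --targets '[{"tx": 0,"ty": 0,"tz": 0.04,"spin": 0},{"tx": -0.02,"ty": 0,"tz": 0.08,"spin": 0},{"tx": -0.04,"ty": 0,"tz": 0.1,"spin": 0},{"tx": -0.06,"ty": 0,"tz": 0.1,"spin": 0},{"tx": -0.06,"ty": 0,"tz": 0.1,"spin": 0},{"tx": -0.06,"ty": 0,"tz": 0.1,"spin": 0},{"tx": -0.06,"ty": 0,"tz": 0.1,"spin": 0},{"tx": -0.06,"ty": 0,"tz": 0.1,"spin": 0}]'

```text
t: 63.05
ee_pos: [512.8, 321.8, 257.1]
orientation: [-2.274, -2.167, 0.002]
ft_force: [-1.1, -0.7, 0.8]
width: 44.3
grasp_force: 0.0
```

```bash
python3 b.py w15.png; python3 - <<'E'
from h import *
# lever line from dark pixels near the grip
im=cv2.imread("pics/w15.png").astype(int); C=cam("wrist")
r=[x for x in ctrl.outline_of("air_valve_grip","wrist")][:1]
if r:
    m=r[0]["pixels"]&(im.max(2)<75); ys,xs=np.nonzero(m); print(len(xs))
    P=np.array([ray(C,(x,y),81)[:2] for x,y in zip(xs,ys)]); c=P.mean(0); d=np.linalg.svd(P-c,full_matrices=False)[2][0]
    print(c,np.degrees(np.arctan2(d[1],d[0])))
E
```

```text
63.05 [512.8 321.8 257.1] [-2.274e+00 -2.167e+00  2.000e-03] 44.2823248780105 [ 0.54  0.33  1.61 -0.    1.2   0.59]
cam [518. 403. 452.] 397.30298609719256
station 0.69 [327. 358.] [508. 106.   0.]
air_valve_hinge 0.63 [376. 278.] [566. 241.  60.]
air_valve_grip 0.64 [387. 201.] [576. 325.  74.]
air_valve_grip 0.55 [293. 347.] [473. 170.  74.]
bun_foot_0 0.92 [355. 347.] [545. 120.   0.]
bun_foot_0 0.75 [295. 346.] [467. 125.   0.]
bun_foot_0 0.66 [297. 397.] [465.  47.   0.]
1196
[571.78622263 319.46773319] -92.98662127154283
```

```bash
python3 -c "
from workcell import ctrl
print(ctrl.close_job())"
```

```text
the job is handed in; nothing more can be done
None
```

The job is handed in and I saw no result from the judging: I shut the valve to its stop, stood both dry cones on the board and all three bun feet in crate cells, and turned the lever back to its open stop, finishing at about 63 s.

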